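# Clear the dry block heater and load its sleeves

## Task

With the scraper, wipe all the broken plastic shards off the dry block heater's face into its steel trough, without touching them with the fingers, and leave the scraper standing upright on its rubber mat, well inside the edges. Once the shards are off, press every aluminium sleeve on the bench straight down into a well of its own width until it is fully home: wide sleeves in wide wells, narrow in narrow, feeling for the hole, for the wells have square edges. When all sleeves are home push the heater's start button fully down; leave the other things on the bench alone.

Things in the scene. Friction and masses are not known exactly. Their poses are not given: they have to be found in the camera images.
- heater: fixed dry block heater. Origin on the bench under the centre of its aluminium face; z up. Face 150 (x) x 200 (y) mm, level, 90 mm above this origin, six blind wells; a bare white deck 50 mm wide continues it level at y = 100 to 150 mm. Ledges 8 mm high line both sides (inner faces at x = -75, +75 mm). Control panel, 61 mm high, at x = 80 to 155. Open steel trough at y = -100 to -200
- wide_well1 (a point): centre of the mouth of a wide well in the heater's face: 31 mm across, 18 mm deep, square edge without chamfer
- wide_well2 (a point): centre of the mouth of a wide well in the heater's face: 31 mm across, 18 mm deep, square edge without chamfer
- wide_well3 (a point): centre of the mouth of a wide well in the heater's face: 31 mm across, 18 mm deep, square edge without chamfer
- narrow_well1 (a point): centre of the mouth of a narrow well in the heater's face: 25 mm across, 18 mm deep, square edge without chamfer. The wells form 2 columns 68 mm apart (in x) of 3 wells 64 mm apart (in y), wide and narrow alternating
- narrow_well2 (a point): centre of the mouth of a narrow well in the heater's face: 25 mm across, 18 mm deep, square edge without chamfer. The wells form 2 columns 68 mm apart (in x) of 3 wells 64 mm apart (in y), wide and narrow alternating
- narrow_well3 (a point): centre of the mouth of a narrow well in the heater's face: 25 mm across, 18 mm deep, square edge without chamfer. The wells form 2 columns 68 mm apart (in x) of 3 wells 64 mm apart (in y), wide and narrow alternating
- mat: fixed black rubber mat, 220 (x) x 160 (y) mm, 2 mm thick; origin on the bench at its centre. The scraper's place
- scraper: loose plastic scraper block, about 180 g, standing upright. Origin at the centre of its underside, z up. White base 126 mm long (x), 50 mm thick (y), 25 mm tall, whose long sides do the wiping; on it a grey handle 60 mm long (x), 24 mm thick (y), from 25 to 60 mm above the underside, to be gripped across its thickness
- wide1: loose wide aluminium sleeve, a plain cylinder with no chamfer, 30 mm across, 38 mm tall, about 70 g, bored from the top (dark disc), heavy at the bottom; stands on the bench. Origin at the centre of its underside, z up. May be absent. In a wide well it is home when its underside is 18 mm below the face, 20 mm standing out
- wide2: loose wide aluminium sleeve, a plain cylinder with no chamfer, 30 mm across, 38 mm tall, about 70 g, bored from the top (dark disc), heavy at the bottom; stands on the bench. Origin at the centre of its underside, z up. May be absent. In a wide well it is home when its underside is 18 mm below the face, 20 mm standing out
- wide3: loose wide aluminium sleeve, a plain cylinder with no chamfer, 30 mm across, 38 mm tall, about 70 g, bored from the top (dark disc), heavy at the bottom; stands on the bench. Origin at the centre of its underside, z up. May be absent. In a wide well it is home when its underside is 18 mm below the face, 20 mm standing out
- narrow1: loose narrow aluminium sleeve, a plain cylinder with no chamfer, 24 mm across, 38 mm tall, about 45 g, otherwise like the wide ones; belongs in a narrow well. May be absent
- narrow2: loose narrow aluminium sleeve, a plain cylinder with no chamfer, 24 mm across, 38 mm tall, about 45 g, otherwise like the wide ones; belongs in a narrow well. May be absent
- narrow3: loose narrow aluminium sleeve, a plain cylinder with no chamfer, 24 mm across, 38 mm tall, about 45 g, otherwise like the wide ones; belongs in a narrow well. May be absent
- shard1: loose flat white shard of a broken plastic cassette, about 42 x 36 x 6 mm, lying on the heater's face (too big to fall into a well). Origin at the centre of its underside. May be absent. It belongs in the heater's steel trough, which hangs along the -y edge of the face: 152 (x) x 96 (y) mm inside, floor 60 mm below the face, rim 2 mm below the face, open at the top
- shard2: loose flat white shard of a broken plastic cassette, about 42 x 36 x 6 mm, lying on the heater's face (too big to fall into a well). Origin at the centre of its underside. May be absent. It belongs in the heater's steel trough, which hangs along the -y edge of the face: 152 (x) x 96 (y) mm inside, floor 60 mm below the face, rim 2 mm below the face, open at the top
- shard3: loose flat white shard of a broken plastic cassette, about 42 x 36 x 6 mm, lying on the heater's face (too big to fall into a well). Origin at the centre of its underside. May be absent. It belongs in the heater's steel trough, which hangs along the -y edge of the face: 152 (x) x 96 (y) mm inside, floor 60 mm below the face, rim 2 mm below the face, open at the top
- reagent: amber reagent bottle with a cap, 52 mm across, 110 mm tall. Loose, not part of the job: leave it where it is. Origin at the centre of its underside
- jar: small clear jar with a cap, 44 mm across, 50 mm tall. Loose, not part of the job: leave it where it is. Origin at the centre of its underside
- weight: low steel balance weight, a disc 26 mm across and 18 mm tall, standing among the sleeves. Loose, not part of the job: leave it where it is. Origin at the centre of its underside
- paper_roll: upright roll of white printer paper, 52 mm across, 57 mm tall. Loose, not part of the job: leave it where it is. Origin at the centre of its underside
- start (a joint): travel of the start button in m: 0 at rest, grows to 0.006 fully down; springs back when let go. Fully down takes about 4 N
- start_top (a point): centre of the top of the round white start button, 26 mm across, on the grey control panel of the heater; it is pushed straight down
Mind the look-alikes: they are no part of the job. What is shaped like the shard3 but orange is not meant.

How it is judged (in metres and radians):
On the way, in this order (a step that is already met when the one before it is completed fails the run):
1. all shards lie in the trough (y of shard1 in the frame of heater between -0.2 and -0.103 m and x of shard1 in the frame of heater between -0.08 and 0.08 m and z of each of shard1, shard2, shard3 in the frame of heater below 0.08 m and linear speed of each of shard1, shard2, shard3 below 0.05 m/s and y of shard2 in the frame of heater between -0.2 and -0.103 m and x of shard2 in the frame of heater between -0.08 and 0.08 m and y of shard3 in the frame of heater between -0.2 and -0.103 m and x of shard3 in the frame of heater between -0.08 and 0.08 m), for 0.2 s.
2. all sleeves are home in wells of their width (((horizontal distance between wide1 and wide_well1 below 0.004 m and z of wide1 in the frame of wide_well1 below -0.0155 m) or (horizontal distance between wide1 and wide_well2 below 0.004 m and z of wide1 in the frame of wide_well2 below -0.0155 m) or (horizontal distance between wide1 and wide_well3 below 0.004 m and z of wide1 in the frame of wide_well3 below -0.0155 m)) and angle between each of wide1, wide2, wide3, narrow1, narrow2, narrow3's own z axis and vertical below 0.08 rad and linear speed of each of wide1, wide2, wide3, narrow1, narrow2, narrow3 below 0.02 m/s and ((horizontal distance between wide2 and wide_well1 below 0.004 m and z of wide2 in the frame of wide_well1 below -0.0155 m) or (horizontal distance between wide2 and wide_well2 below 0.004 m and z of wide2 in the frame of wide_well2 below -0.0155 m) or (horizontal distance between wide2 and wide_well3 below 0.004 m and z of wide2 in the frame of wide_well3 below -0.0155 m)) and ((horizontal distance between wide3 and wide_well1 below 0.004 m and z of wide3 in the frame of wide_well1 below -0.0155 m) or (horizontal distance between wide3 and wide_well2 below 0.004 m and z of wide3 in the frame of wide_well2 below -0.0155 m) or (horizontal distance between wide3 and wide_well3 below 0.004 m and z of wide3 in the frame of wide_well3 below -0.0155 m)) and ((horizontal distance between narrow1 and narrow_well1 below 0.004 m and z of narrow1 in the frame of narrow_well1 below -0.0155 m) or (horizontal distance between narrow1 and narrow_well2 below 0.004 m and z of narrow1 in the frame of narrow_well2 below -0.0155 m) or (horizontal distance between narrow1 and narrow_well3 below 0.004 m and z of narrow1 in the frame of narrow_well3 below -0.0155 m)) and ((horizontal distance between narrow2 and narrow_well1 below 0.004 m and z of narrow2 in the frame of narrow_well1 below -0.0155 m) or (horizontal distance between narrow2 and narrow_well2 below 0.004 m and z of narrow2 in the frame of narrow_well2 below -0.0155 m) or (horizontal distance between narrow2 and narrow_well3 below 0.004 m and z of narrow2 in the frame of narrow_well3 below -0.0155 m)) and ((horizontal distance between narrow3 and narrow_well1 below 0.004 m and z of narrow3 in the frame of narrow_well1 below -0.0155 m) or (horizontal distance between narrow3 and narrow_well2 below 0.004 m and z of narrow3 in the frame of narrow_well2 below -0.0155 m) or (horizontal distance between narrow3 and narrow_well3 below 0.004 m and z of narrow3 in the frame of narrow_well3 below -0.0155 m))), for 0.2 s.
3. the start button is pushed down (at least 4.5 mm) (value of joint start above 0.0045 m), for 0.1 s.
At the end, for the whole second after the job is handed in: Every shard lies in the trough, 10 mm or more below the face; every sleeve is upright in a well of its width, within 4 mm of its axis, underside 15.5 mm or more below the face; the scraper stands at rest on the mat, its centre within 55 mm (x) and 70 mm (y) of the mat's (all of step 1 and all of step 2 and x of scraper in the frame of mat between -0.055 and 0.055 m and y of scraper in the frame of mat between -0.07 and 0.07 m and z of scraper in the frame of mat below 0.006 m and angle between scraper's own z axis and vertical below 0.06 rad and linear speed of scraper below 0.02 m/s); the robot touches nothing.
It fails at once if a bystander is shifted by more than 4 cm (distance of any of reagent, jar, weight, paper_roll from where it was at the start of the episode above 0.04 m).
It fails at once if the fingers touch a shard (contact force between the fingers and shard1 above 0.5 N or contact force between the fingers and shard2 above 0.5 N or contact force between the fingers and shard3 above 0.5 N).
Of wide1, wide2, wide3, narrow1, narrow2, narrow3 only 4 to 6 are there at a start; the rules pass over those that are not, and their reading is None.
Of shard1, shard2, shard3 only 2 to 3 are there at a start; the rules pass over those that are not, and their reading is None.
At some moment in a run one of wide1, wide2, wide3, narrow1, narrow2, narrow3, scraper may be knocked a few centimetres aside while the robot is not near it.
It also fails if it takes over 210 s, if anything falls off the work surface, if the arm or the gripper's body presses on something with over 40 N, if the wrist force passes 120 N, or if a joint passes its speed limit or range.

## Robot

A 7-joint arm with a two-finger parallel gripper is mounted at the origin on the work surface. World frame = base frame: x ahead of the robot, y to its left, z up, the work surface at z = 0. Lengths are in mm, angles in rad, forces in N, time in s.
With the tool pointing down it reaches from about 425 to 950 mm from the base axis. Payload 16.7 kg.
Tool frame: the origin (TCP) lies between the finger pads; the fingertips stand 11 mm ahead of it and the grasp point (between the pads) lies 8 mm behind it; z points along the fingers, y is the line along which they close (so a half turn about z gives the same grasp; the last joint's range is limited). The gripper opens to 94 mm and grips with 3 to 60 N. Pads are 16 mm wide; open, the fingers measure 119 mm over their backs; the gripper's body (75 mm by 177 mm) begins 78 mm behind the grasp point.
Start: joints at [-1.313, 0.426, 0.074, 1.606, -0.034, 1.111, -0.067], TCP at [267.078, 619.873, 194.867] pointing down, gripper open.
Joint ranges: [-2.85, 2.85], [-0.5, 2.14], [-1.23, 1.37], [0.21, 2.46], [-1.02, 4.16], [0.16, 2.05], [-2.73, 2.73]. Speed limits (rad/s): [1.89, 1.89, 2.39, 2.39, 3.01, 3.01, 3.01].

## Interface

Orientations are given as a unit quaternion [w, x, y, z].
In Python, from plant import ctrl gives the robot as it stands. The module is installed in compiled form; this text tells all that it offers.
- The arm moves only by the tool carry_out, never from a script. Its argument "commands" is a list that holds one entry, the list of rows, each a list of 7 numbers: the turn, a rotation vector about the tool's x, y, z in units of 90 degrees (1.0 is 90 degrees), then the shift along the tool's x, y, z in units of 800 mm (1.0 is 800 mm), then the opening, from -1 (shut) to 1 (fully open). In form: [[[wx, wy, wz, x, y, z, grip], ...]]. A call has exactly 8 rows; each row is the pose to reach, as a shift and turn from the pose commanded when the call began, along the tool's axes at that moment; what a row does not reach only later rows make up. A row lasts 1/10 s, in which the tool goes at most 50 mm and 8.59 degrees, less where a joint would pass 70% of its speed; a pose out of reach is approached as far as the arm can. A call with a number of a shift or a turn outside -1 to 1 is refused whole. A call with a gripper value outside its range is refused whole. The fingers move at their own pace and stop on an object; "newtons" is the grip in N (left out, the last holds). Time passes only in rows, so rows that repeat a pose let the fingers close, or fill a call up. It gives the time, the measured TCP pose, the force, the opening and the grip force at its end, in the units of the state.
- ctrl.sense(): the state, without advancing time (a new reading comes with each control period).
- ctrl.camera(name): name is "scene" or "top" or "wrist"; returns a dict with "image" (400x640x3 uint8, red, green, blue), "depth" (400x640 float32, mm along the optical axis (not along the pixel's ray), 0 where there is no reading), "fovy" (degrees; the focal length in pixels is half the picture's height over the tangent of half this angle, whatever the lens; pixels are square), "cx", "cy" (the principal point, pixels), "R" (3x3) and "t" (3): a world point X has camera coordinates R X + t; the wrist camera has in their place "T_tool_cam" (4x4, takes a point from camera to tool coordinates, whose origin is the TCP and whose axes are the flange's). Camera axes: x right, y down, z forward; pixel columns grow to the right and rows downward; lengths in mm; the calibration is good to about 2 mm. A picture is of the moment at which its call begins: read the wrist's pose just before it.
- ctrl.close_job(): hands the job in; it is judged then, once.
The state is a dict: "t": time; "q": joint angles; "dq": joint speeds; "joint_efforts": joint torques, N m; "eef_pos": TCP position; "tool_rot": TCP orientation; "force": force on the tool from outside, world axes, zero at the start; "wrist_torque": the same for the moment, N m; "width": finger opening in mm; "gripper_force": force on a finger pad.
Only numpy, scipy, OpenCV 4.12 (cv2) and the standard library are available. Lean on these libraries where they do the work, as an engineer would, in place of code of your own. Each camera call takes 0.05 s, during which the arm holds its last target. There are 200 camera calls.

## Working session

There is one attempt and no reset: what is moved stays moved. The work goes in short steps, Python scripts to look and compute and a tool call to move; the robot and the scene stay as the last step left them, time stands still between calls to the robot, and variables do not carry over. Pictures are saved under pics/ and viewed, at most 17 in all, crops included, and the job is handed in when it is done.

Besides the shell and the picture viewer there is one more tool, called after "Call:" by a JSON object that holds its "fn" and its "kwargs". carry_out: Moves the arm, as the interface text tells. Shifts and turns lie within -1 to 1; 1 stands for 800 mm of shift or 90 degrees of turn. Its arguments: {"type":"object","properties":{"commands":{"type":"array","items":{"type":"array","items":{"type":"array","items":{"type":"number"}}}},"newtons":{"type":"number"}},"required":["commands"]}

```bash
mkdir -p pics
cat > h.py <<'E'
import numpy as np, cv2, pickle
from scipy.spatial.transform import Rotation as Ro
from plant import ctrl
def pose():
    s=ctrl.sense(); q=np.array(s["tool_rot"]); 
    return s, Ro.from_quat(q[[1,2,3,0]]).as_matrix(), np.array(s["eef_pos"])
def cam(name):
    s,R,p=pose(); c=ctrl.camera(name)
    f=200/np.tan(np.radians(c["fovy"]/2)); c["f"]=f
    if name=="wrist":
        T=np.array(c["T_tool_cam"]); c["Rwc"]=R@T[:3,:3]; c["o"]=R@T[:3,3]+p
    else:
        c["Rwc"]=np.array(c["R"]).T; c["o"]=-c["Rwc"]@np.array(c["t"])
    return c
def ray(c,u,v,z):
    d=c["Rwc"]@np.array([(u-c["cx"])/c["f"],(v-c["cy"])/c["f"],1.0])
    return c["o"]+d*(z-c["o"][2])/d[2]
def proj(c,X):
    x=c["Rwc"].T@(np.asarray(X,float)-c["o"]); return x[:2]/x[2]*c["f"]+[c["cx"],c["cy"]]
def cloud(c):
    d=c["depth"].astype(float); v,u=np.mgrid[:400,:640]
    P=np.stack([(u-c["cx"])/c["f"]*d,(v-c["cy"])/c["f"]*d,d],-1)@c["Rwc"].T+c["o"]
    P[d==0]=np.nan; return P
def save(c,n,crop=None,k=1):
    im=c["image"][:,:,::-1]
    if crop: im=im[crop[1]:crop[3],crop[0]:crop[2]]
    cv2.imwrite("pics/"+n,cv2.resize(im,None,fx=k,fy=k,interpolation=cv2.INTER_CUBIC))
def go(pos,yaw=None):
    """numbers for a move from the commanded(~measured) pose: shift in tool axes/800, turn to tool-down w/ tool y-axis at yaw deg"""
    s,R,p=pose(); d=R.T@(np.array(pos,float)-p)/800
    w=np.zeros(3)
    if yaw is not None:
        best=None
        for k in (0,180):
            a=np.radians(yaw+k); y=np.array([np.cos(a),np.sin(a),0]); z=np.array([0,0,-1.]); x=np.cross(y,z)
            r=Ro.from_matrix(R.T@np.stack([x,y,z],1)).as_rotvec()/(np.pi/2)
            if best is None or np.linalg.norm(r)<np.linalg.norm(best): best=r
        w=best
    print("turn",w.round(4),"shift",d.round(4)); return w,d
E
cat > a.py <<'E'
from h import *
print(ctrl.sense())
for n in ("top","scene","wrist"):
    c=cam(n); pickle.dump(c,open(n+".pkl","wb")); save(c,n+"0.png"); print(n,c["o"].round(),c["f"],c["Rwc"][:,2].round(2))
E
python3 a.py
```

```text
{'t': 0.0, 'q': array([-1.3135072 ,  0.42674472,  0.07385598,  1.6065877 , -0.03409636,
        1.11080973, -0.06708659]), 'dq': array([ 1.63403759e-04, -4.58637404e-04,  3.38936747e-05,  7.83246607e-04,
        1.12981635e-04, -1.25683930e-03, -1.79501600e-03]), 'joint_efforts': array([-5.95492747e-05, -9.35830021e+01,  3.66631798e+00, -4.54197407e+01,
       -4.88640473e-02,  2.03477038e-02,  8.91743980e-05]), 'eef_pos': array([266.92835457, 619.49170933, 194.17581675]), 'tool_rot': array([-8.01844269e-05,  2.02005163e-01,  9.79384244e-01, -6.39968921e-04]), 'force': array([ 0.41616581, -0.07261474, -0.11597087]), 'wrist_torque': array([-0.04059287,  0.02213028,  0.02018843]), 'gripper_force': 0.0, 'width': 94.00545433321122}
top [ 290.  -12. 1610.] 505.08852258376413 [ 0.17  0.   -0.99]
scene [1033. -411.  807.] 397.03614509018854 [-0.52  0.43 -0.74]
wrist [200. 649. 384.] 276.4432679541906 [ 0.23 -0.1  -0.97]
```

View pics/top0.png

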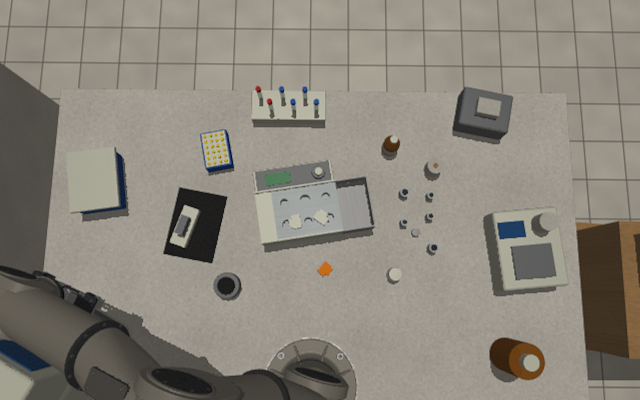

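View pics/scene0.png

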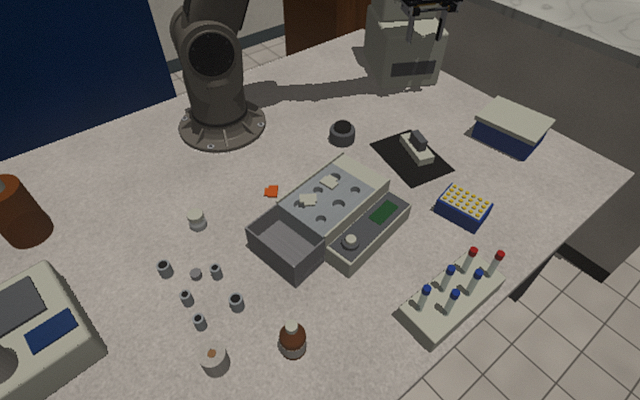

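The top view shows the deck, face and trough in a row (deck 265,215; trough 355,205), with shards at about (295,222) and (320,215). It also shows the mat and scraper (195,225), five sleeves (403,193; 429,196; 429,216; 403,223; 433,248) and the weight (416,232).

```bash
cat > b.py <<'E'
from h import *
c=pickle.load(open("top.pkl","rb")); P=cloud(c)
im=c["image"].astype(int)
z=P[:,:,2]; sub=np.zeros_like(z,bool); sub[150:260,240:385]=1
m=(abs(z-90)<6)&sub
print("face z",np.nanmedian(z[m]),m.sum(), "bench z",np.nanmedian(z[260:300,240:300]))
r=cv2.minAreaRect(P[m][:,:2].astype(np.float32)); print("face+deck rect",r)
# mat
hsv=cv2.cvtColor(c["image"],cv2.COLOR_RGB2HSV)
mm=np.zeros((400,640),np.uint8); mm[180:270,155:235]=(c["image"][180:270,155:235].max(-1)<50)
n,l,st,ce=cv2.connectedComponentsWithStats(mm); i=1+st[1:,4].argmax()
cn=max(cv2.findContours((l==i).astype(np.uint8),0,2)[0],key=cv2.contourArea)[:,0]
w=np.array([ray(c,u,v,2)[:2] for u,v in cn],np.float32); print("mat",cv2.minAreaRect(w))
s=np.zeros_like(z,bool); s[190:260,160:225]=1
a=(abs(z-27)<6)&s; b=(abs(z-62)<6)&s
print("scraper base z27",cv2.minAreaRect(P[a][:,:2].astype(np.float32)),a.sum(),"handle",cv2.minAreaRect(P[b][:,:2].astype(np.float32)),b.sum())
b=np.zeros_like(z,np.uint8); b[175:265,385:445]=(z[175:265,385:445]>10)
n,l,st,ce=cv2.connectedComponentsWithStats(b)
for i in range(1,n):
    if st[i,4]>8:
        q=l==i; h=np.nanmax(z[q]); q&=(z>h-8); print("obj",ce[i].round(),"h",h.round(1),"n",q.sum(),np.nanmedian(P[q],0).round(1),(np.ptp(P[q][:,:2],axis=0)).round(1))
save(c,"top1.png",(230,145,455,275),3.5)
E
python3 b.py
```

```text
face z 90.19952791914284 3499 bench z 0.07904474130077688
face+deck rect ((556.2027587890625, -4.7820281982421875), (207.69065856933594, 350.3209228515625), 9.600199699401855)
mat ((489.92926025390625, 371.6285095214844), (157.2857208251953, 216.82412719726562), 79.5890121459961)
scraper base z27 ((485.0528869628906, 402.26708984375), (53.12330627441406, 126.1067886352539), 70.93608856201172) 401 handle ((484.7119140625, 401.8218994140625), (27.444942474365234, 59.3212890625), 72.79806518554688) 149
obj [403. 192.] h 49.0 n 24 [ 595.5 -292.3   43.1] [26.5 22.3]
obj [430. 195.] h 47.8 n 15 [ 589.6 -378.2   42.4] [20.5 22.2]
obj [429. 216.] h 45.5 n 26 [ 523.4 -373.1   40.1] [19.8 19.9]
obj [403. 222.] h 46.0 n 32 [ 502.7 -290.3   39.8] [20.  19.4]
obj [415. 232.] h 27.1 n 15 [ 474.4 -328.6   20.4] [19.7 22. ]
obj [432. 247.] h 45.9 n 44 [ 424.  -379.4   40.7] [28.  26.2]
```

View pics/top1.png

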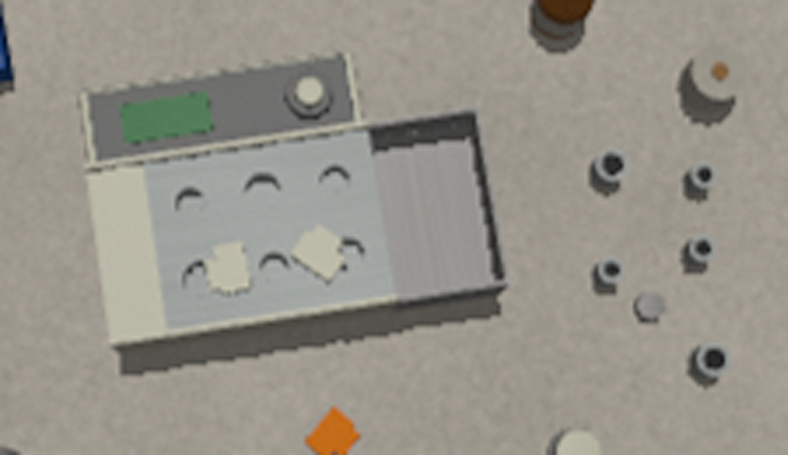

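Two shards are visible, and there are five sleeves: wide at (595,-292) and (424,-379); narrow at (590,-378), (523,-373) and (503,-290). I'll go above the scraper first.

```bash
python3 -c "
from h import *
go([485,402,200],72)"
```

```text
turn [-0.0007  0.     -0.059 ] shift [-0.3579 -0.1419 -0.0069]
```

Call:
{"fn": "carry_out", "kwargs": {"commands": [[[0,0,-0.059,-0.358,-0.142,-0.007,1],[0,0,-0.059,-0.358,-0.142,-0.007,1],[0,0,-0.059,-0.358,-0.142,-0.007,1],[0,0,-0.059,-0.358,-0.142,-0.007,1],[0,0,-0.059,-0.358,-0.142,-0.007,1],[0,0,-0.059,-0.358,-0.142,-0.007,1],[0,0,-0.059,-0.358,-0.142,-0.007,1],[0,0,-0.059,-0.358,-0.142,-0.007,1]]]}}

```text
t: 0.95
eef_pos: [486.5, 400.5, 200.3]
tool_rot: [0.0, 0.158, 0.987, -0.0]
force: [-0.6, 0.2, 0.2]
width: 93.7
gripper_force: 0.0
```

```bash
cat > c.py <<'E'
from h import *
c=cam("wrist"); P=cloud(c); z=P[:,:,2]; print(pose()[2],ctrl.sense()["t"])
pickle.dump(c,open("w1.pkl","wb"))
near=np.hypot(P[:,:,0]-485,P[:,:,1]-402)<90
for n,h in (("base",27),("handle",62)):
    m=(abs(z-h)<4)&near
    print(n,m.sum(),np.nanmedian(z[m]),cv2.minAreaRect(P[m][:,:2].astype(np.float32)))
save(c,"w1.png")
go([485,402,42],72)
E
python3 c.py
```

```text
[484.95402208 402.22450476 200.25575243] 1.0
base 2437 26.735243675713377 ((484.767333984375, 403.1669616699219), (48.99197006225586, 125.72008514404297), 70.9068603515625)
handle 943 61.70893404144584 ((484.49688720703125, 402.74981689453125), (23.76200294494629, 59.913028717041016), 70.44786834716797)
turn [-0.0002 -0.0003 -0.0005] shift [-0.0002 -0.0002  0.1978]
```

View pics/w1.png

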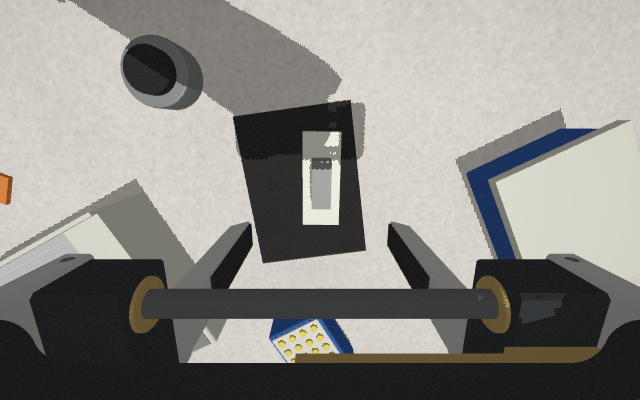

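The picture shows the scraper (320,180) on the mat, with the handle midway between the fingers' line. The measurements agree, so I'll descend and grip.

Call:
{"fn": "carry_out", "kwargs": {"commands": [[[0,0,0.0145,0,0.001,0.1,0.3],[0,0,0.0145,0,0.001,0.1,0.3],[0,0,0.0145,0,0.001,0.198,0.0],[0,0,0.0145,0,0.001,0.198,0.0],[0,0,0.0145,0,0.001,0.198,0],[0,0,0.0145,0,0.001,0.198,-1],[0,0,0.0145,0,0.001,0.198,-1],[0,0,0.0145,0,0.001,0.198,-1]]], "newtons": 40}}

```text
t: 1.8
eef_pos: [486.0, 404.1, 44.0]
tool_rot: [0.001, 0.167, 0.986, 0.001]
force: [0.2, -0.4, 0.1]
width: 33.1
gripper_force: 0.0
```

Call:
{"fn": "carry_out", "kwargs": {"commands": [[[0,0,0,0,0,0,-1],[0,0,0,0,0,0,-1],[0,0,0,0,0,0,-1],[0,0,0,0,0,-0.05,-1],[0,0,0,0,0,-0.12,-1],[0,0,0,0,0,-0.2,-1],[0,0,0,0,0,-0.25,-1],[0,0,0,0,0,-0.25,-1]]]}}

```text
t: 2.6
eef_pos: [487.3, 404.3, 248.7]
tool_rot: [0.002, 0.168, 0.986, 0.004]
force: [-0.3, -0.4, -1.0]
width: 23.3
gripper_force: 40.0
```

```bash
python3 -c "
from h import *
c=pickle.load(open('top.pkl','rb'))
C=ray(c,307.7,211.3,90); print(C)
a=np.radians(9.3); hy=np.array([-np.sin(a),np.cos(a),0])
t=C+130*hy; print(t); go([t[0],t[1],250],99.3)"
```

```text
[523.38145744  10.76712615  90.        ]
[502.3729607  139.05836928  90.        ]
turn [ 0.0043  0.0033 -0.3182] shift [-0.1276 -0.3066 -0.0036]
```

Call:
{"fn": "carry_out", "kwargs": {"commands": [[[0,0,-0.318,-0.128,-0.307,-0.004,-1],[0,0,-0.318,-0.128,-0.307,-0.004,-1],[0,0,-0.318,-0.128,-0.307,-0.004,-1],[0,0,-0.318,-0.128,-0.307,-0.004,-1],[0,0,-0.318,-0.128,-0.307,-0.004,-1],[0,0,-0.318,-0.128,-0.307,-0.004,-1],[0,0,-0.318,-0.128,-0.307,-0.004,-1],[0,0,-0.318,-0.128,-0.307,-0.004,-1]]]}}

```text
t: 3.4
eef_pos: [500.7, 137.5, 245.2]
tool_rot: [0.0, -0.081, 0.997, 0.0]
force: [-0.4, 0.7, -0.9]
width: 23.7
gripper_force: 40.0
```

```bash
python3 -c "
from h import *
c=cam('wrist'); pickle.dump(c,open('w2.pkl','wb')); save(c,'w2.png'); print(pose()[2],pose()[1].round(3))"
```

```text
[500.6587806  138.20051407 245.15526465] [[-0.987 -0.163 -0.   ]
 [-0.163  0.987  0.   ]
 [ 0.     0.    -1.   ]]
```

View pics/w2.png

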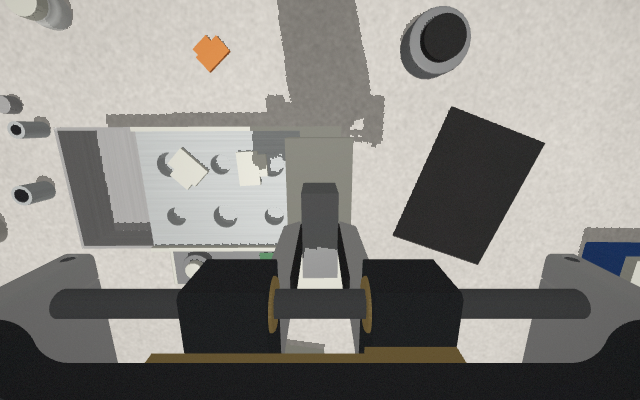

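```bash
cat > d.py <<'E'
from h import *
c=pickle.load(open("w2.pkl","rb")); P=cloud(c); z=P[:,:,2]
roi=np.zeros_like(z,bool); roi[110:260,40:290]=1
for n,lo,hi in (("face",87,94),("ledge",95.5,101)):
    m=(z>lo)&(z<hi)&roi; Q=P[m]; print(n,m.sum(),np.median(Q[:,2]))
    for yaw in (8.5,9,9.4,9.8,10.2):
        a=np.radians(yaw); X=Q[:,0]*np.cos(a)+Q[:,1]*np.sin(a); Y=-Q[:,0]*np.sin(a)+Q[:,1]*np.cos(a)
        print(yaw,np.percentile(X,[.5,3,10,90,97,99.5]).round(1),np.percentile(Y,[.5,3,97,99.5]).round(1), "narrowhist",np.histogram(X,bins=np.arange(X.min(),X.max(),2))[0].max())
# wells: low spots enclosed by the face
m=((z>60)&(z<87)&roi).astype(np.uint8)
n,l,st,ce=cv2.connectedComponentsWithStats(m)
for i in range(1,n):
    if st[i,4]>30: print(ce[i].round(),st[i], np.median(P[l==i],0).round(1))
E
python3 d.py
```

```text
face 13582 89.81917541312825
8.5 [448.4 451.3 458.3 589.2 599.6 606.1] [-261.8 -257.5   13.1   18.3] narrowhist 307
9 [446.1 450.3 457.4 588.3 599.1 604.1] [-266.2 -262.1    8.7   13.8] narrowhist 284
9.4 [444.4 449.6 456.7 587.7 598.6 602.6] [-269.9 -265.9    5.1   10.3] narrowhist 312
9.8 [443.2 449.3 456.5 587.2 597.8 601.1] [-273.4 -269.5    1.6    6.7] narrowhist 284
10.2 [441.7 448.6 455.8 586.5 596.9 599.7] [-277.1 -273.    -1.8    3.2] narrowhist 317
ledge 2384 96.8266205236124
8.5 [444.7 445.6 446.9 602.3 604.5 606.3] [-160.4 -152.2    5.9   22.5] narrowhist 262
9 [444.8 445.1 446.3 601.6 603.5 605. ] [-164.9 -157.1    2.    18.6] narrowhist 269
9.4 [444.5 444.6 445.8 601.  602.7 604.1] [-168.9 -160.6   -1.1   15.5] narrowhist 258
9.8 [443.4 444.  445.2 600.4 602.3 603.2] [-172.5 -164.    -4.2   12.4] narrowhist 284
10.2 [442.3 443.3 444.7 599.7 601.7 602.5] [-176.7 -167.6   -7.4    9.3] narrowhist 276
[ 88. 196.] [  57  130   97  118 2461] [ 573.5 -175.4   74.3]
[165. 163.] [158 152  17  25 251] [508.2 -64.6  74.6]
[274. 163.] [266 152  18  24 338] [485.5  74.4  71.9]
[221. 164.] [211 155  20  19 284] [497.3   5.4  72.2]
[225. 215.] [214 205  23  22 387] [567.4  17.2  72.2]
[274. 215.] [265 207  19  18 253] [556.5  82.9  72.3]
[177. 216.] [168 208  18  17 240] [578.1 -48.1  73.5]
[222. 255.] [173 251 101   9 721] [633.4  10.1  61.2]
```

```bash
cat > wells.py <<'E'
from h import *
def fit(c,H0=(525,5,9.4),skip=10):
    P=cloud(c); z=P[:,:,2]
    a=np.radians(H0[2]); Xh=np.array([np.cos(a),np.sin(a)]); Yh=np.array([-np.sin(a),np.cos(a)])
    m=((z>55)&(z<88)).astype(np.uint8)
    n,l,st,ce=cv2.connectedComponentsWithStats(m); S=[];D=[]
    for i in range(1,n):
        if not 100<st[i,4]<9000: continue
        v,u=np.where(l==i); W=np.array([ray(c,uu,vv,90)[:2] for uu,vv in zip(u,v)])
        r=cv2.minEnclosingCircle(W.astype(np.float32)); W0=np.array(r[0])
        d=W0-np.array(H0[:2]); g=np.array([d@Xh,d@Yh])
        k=np.array([np.sign(g[0])*34,np.round(g[1]/64)*64])
        if abs(g-k).max()<22 and abs(k[1])<=64 and 10.5<r[1]<19: S.append(k);D.append(W0);print(k,"c",W0.round(1),"diam",round(2*r[1],1))
    S=np.array(S);D=np.array(D)
    mu,md=S.mean(0),D.mean(0); A=(S-mu).T@(D-md); th=np.arctan2(A[0,1]-A[1,0],A[0,0]+A[1,1])
    R=np.array([[np.cos(th),-np.sin(th)],[np.sin(th),np.cos(th)]]); o=md-R@mu
    print("heater",o.round(2),"yaw",np.degrees(th).round(2),"resid",np.abs(D-(S@R.T+o)).round(1).tolist())
    return o,np.degrees(th)
if __name__=="__main__":
    fit(pickle.load(open("w2.pkl","rb")))
E
python3 wells.py
```

```text
[-34. -64.] c [505.1 -52.9] diam 30.3
[-34.  64.] c [484.1  73.9] diam 30.5
[-34.   0.] c [494.7  11.4] diam 25.2
[34.  0.] c [561.5  21.8] diam 30.4
[34. 64.] c [550.8  84.8] diam 24.9
[ 34. -64.] c [571.9 -41.1] diam 24.5
heater [528.01  16.32] yaw 9.45 resid [[0.1, 0.5], [0.1, 0.0], [0.3, 0.7], [0.1, 0.1], [0.3, 0.2], [0.1, 0.2]]
```

```bash
python3 -c "
from h import *
go([508,136.7,133],99.45)"
```

```text
turn [ 0.0002 -0.0001 -0.0011] shift [-0.0088 -0.0034  0.1402]
```

Call:
{"fn": "carry_out", "kwargs": {"commands": [[[0,0,-0.001,-0.009,-0.003,0.05,-1],[0,0,-0.001,-0.009,-0.003,0.1,-1],[0,0,-0.001,-0.009,-0.003,0.135,-1],[0,0,-0.001,-0.009,-0.003,0.14,-1],[0,0,-0.001,-0.009,-0.003,0.14,-1],[0,0,-0.001,-0.009,-0.003,0.14,-1],[0,0,-0.001,-0.009,-0.003,0.142,-1],[0,0,-0.001,-0.009,-0.003,0.143,-1]]]}}

```text
t: 4.25
eef_pos: [508.8, 136.5, 131.7]
tool_rot: [0.001, -0.082, 0.997, 0.0]
force: [0.7, 0.1, -1.9]
width: 23.1
gripper_force: 40.0
```

Call:
{"fn": "carry_out", "kwargs": {"commands": [[[0,0,0,0,0,0.0,-1],[0,0,0,0,0,0.0005,-1],[0,0,0,0,0,0.001,-1],[0,0,0,0,0,0.001,-1],[0,0,0,0,0,0.001,-1],[0,0,0,0,0,0.001,-1],[0,0,0,0,0,0.001,-1],[0,0,0,0,0,0.001,-1]]]}}

```text
t: 5.05
eef_pos: [508.5, 136.1, 130.2]
tool_rot: [0.0, -0.082, 0.997, 0.0]
force: [-0.7, -1.2, 5.9]
width: 23.7
gripper_force: 40.0
```

Call:
{"fn": "carry_out", "kwargs": {"commands": [[[0,0,0,0,-0.01,0,-1],[0,0,0,0,-0.03,0,-1],[0,0,0,0,-0.05,0,-1],[0,0,0,0,-0.07,0,-1],[0,0,0,0,-0.09,0,-1],[0,0,0,0,-0.11,0,-1],[0,0,0,0,-0.13,0,-1],[0,0,0,0,-0.15,0,-1]]]}}

```text
t: 5.85
eef_pos: [528.0, 17.2, 130.1]
tool_rot: [0.0, -0.082, 0.997, 0.0]
force: [-0.4, 2.8, 4.2]
width: 24.1
gripper_force: 40.0
```

Call:
{"fn": "carry_out", "kwargs": {"commands": [[[0,0,0,0,-0.015,0,-1],[0,0,0,0,-0.03,0,-1],[0,0,0,0,-0.045,0,-1],[0,0,0,0,-0.06,0,-1],[0,0,0,0,-0.08,0,-1],[0,0,0,0,-0.1,0,-1],[0,0,0,0,-0.12,0,-1],[0,0,0,0,-0.13,0,-1]]]}}

```text
t: 6.65
eef_pos: [545.0, -86.4, 130.1]
tool_rot: [-0.0, -0.082, 0.997, -0.0]
force: [-0.8, 4.2, 6.4]
width: 23.3
gripper_force: 40.0
```

```bash
python3 -c "
from h import *
c=cam('top'); save(c,'t2.png',(240,145,385,265),5); c=cam('scene'); save(c,'s2.png',(230,140,430,300),4); 
s,R,p=pose(); a=np.radians(9.45); d=p[:2]-[528,16.3]; print(p,s['force'],'heater y',-d[0]*np.sin(a)+d[1]*np.cos(a))"
```

```text
[545.08560261 -86.87052279 130.26389894] [-1.90495678 -4.09556501  9.3652639 ] heater y -104.57565337626775
```

View pics/s2.png

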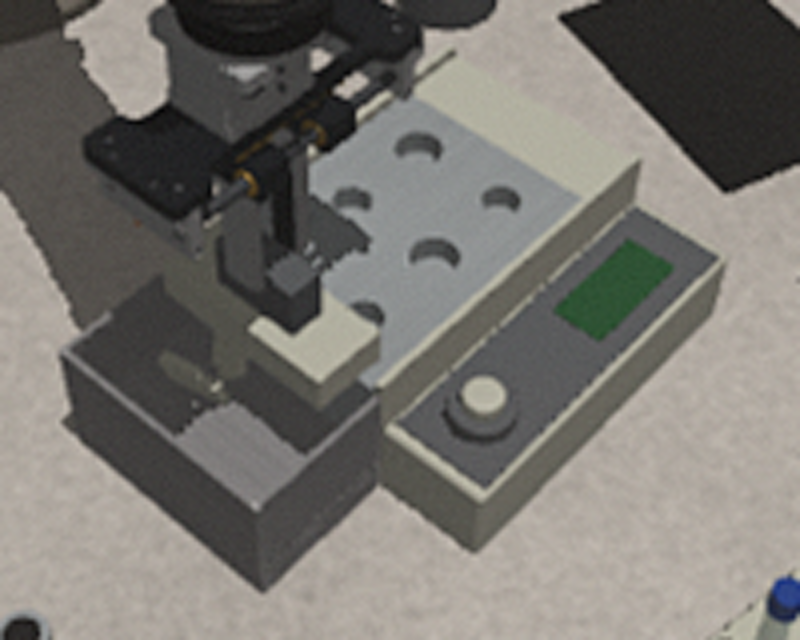

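The scraper sits over the face edge, and at least one shard is visible in the trough at (185,375). I'll lift and check.

Call:
{"fn": "carry_out", "kwargs": {"commands": [[[0,0,0,0,0,-0.05,-1],[0,0,0,0,0,-0.1,-1],[0,0,0,0,0.06,-0.14,-1],[0,0,0,0,0.12,-0.14,-1],[0,0,0,0,0.18,-0.14,-1],[0,0,0,0,0.24,-0.14,-1],[0,0,0,0,0.3,-0.14,-1],[0,0,0,0,0.3,-0.14,-1]]]}}

```text
t: 7.55
eef_pos: [504.0, 158.0, 241.4]
tool_rot: [-0.001, -0.086, 0.996, 0.0]
force: [1.0, -1.0, -0.8]
width: 23.4
gripper_force: 40.0
```

```bash
python3 -c "
from h import *
c=cam('wrist'); save(c,'w3.png'); print(pose()[2]); P=cloud(c)
a=np.radians(9.45); d=P[:,:,:2]-[528,16.3]; X=d@[np.cos(a),np.sin(a)]; Y=d@[-np.sin(a),np.cos(a)]
m=(abs(X)<72)&(Y<-104)&(Y>-196)&(P[:,:,2]>33)&(P[:,:,2]<84); n,l,st,ce=cv2.connectedComponentsWithStats(m.astype(np.uint8))
for i in range(1,n):
    if st[i,4]>25: print(ce[i].round(),st[i,4],np.median(P[l==i],0).round(),np.median(X[l==i]).round(),np.median(Y[l==i]).round())
go([490,372,150],79.6)"
```

```text
[504.77630322 154.50735342 241.39009625]
[109. 155.] 722 [ 523. -142.   36.] -31.0 -155.0
[ 69. 150.] 51 [ 521. -183.   55.] -39.0 -196.0
[ 56. 163.] 28 [ 536. -181.   76.] -24.0 -196.0
[ 82. 179.] 26 [ 564. -176.   43.] 4.0 -196.0
[ 77. 209.] 27 [ 602. -170.   62.] 42.0 -196.0
turn [-0.0003 -0.0007  0.2234] shift [-0.0278  0.2711  0.1141]
```

View pics/w3.png

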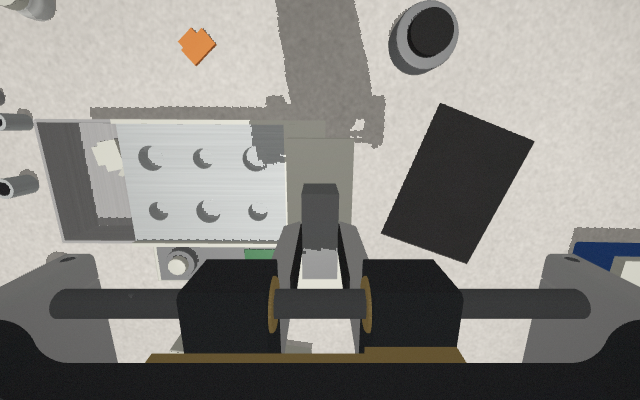

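The face is clean: all six wells are bare and the shard blob sits in the trough at (109,155). Next is returning the scraper to the mat.

Call:
{"fn": "carry_out", "kwargs": {"commands": [[[0,0,0.224,-0.028,0.271,0,-1],[0,0,0.224,-0.028,0.271,0,-1],[0,0,0.224,-0.028,0.271,0.05,-1],[0,0,0.224,-0.028,0.271,0.114,-1],[0,0,0.224,-0.028,0.271,0.114,-1],[0,0,0.224,-0.028,0.271,0.114,-1],[0,0,0.224,-0.028,0.271,0.18,-1],[0,0,0.224,-0.028,0.271,0.24,-1]]]}}

```text
t: 8.4
eef_pos: [493.9, 368.6, 50.2]
tool_rot: [0.001, 0.094, 0.996, 0.0]
force: [0.1, 0.4, -2.4]
width: 23.7
gripper_force: 40.0
```

```bash
python3 -c "
from h import *
print(pose()[2])
go([490,372,41.8],79.6)"
```

```text
[493.94796008 368.57836148  50.23427848]
turn [ 0.0006  0.0014 -0.0044] shift [0.0057 0.0033 0.0105]
```

Call:
{"fn": "carry_out", "kwargs": {"commands": [[[0,0,0,0,0,0.005,-1],[0,0,0,0,0,0.01,-1],[0,0,0,0,0,0.01,-1],[0,0,0,0,0,0.01,-1],[0,0,0,0,0,0.01,0.2],[0,0,0,0,0,0.01,0.2],[0,0,0,0,0,0.01,0.2],[0,0,0,0,0,0.01,0.2]]]}}

```text
t: 9.2
eef_pos: [492.5, 369.6, 43.2]
tool_rot: [0.0, 0.094, 0.996, 0.0]
force: [-0.0, -0.1, 0.2]
width: 51.7
gripper_force: 0.0
```

Call:
{"fn": "carry_out", "kwargs": {"commands": [[[0,0,0,0,0,0,0.2],[0,0,0,0,0,-0.03,0.2],[0,0,0,0,0,-0.08,0.2],[0,0,0,0,0,-0.14,0.2],[0,0,0,0,0,-0.2,0.2],[0,0,0,0,0,-0.26,0.2],[0,0,0,0,0,-0.26,0.2],[0,0,0,0,0,-0.26,0.2]]]}}

```text
t: 10.0
eef_pos: [492.7, 369.7, 251.9]
tool_rot: [0.001, 0.094, 0.996, 0.001]
force: [-0.4, -1.0, -1.8]
width: 56.1
gripper_force: 0.0
```

```bash
cat > scr.py <<'E'
from h import *
c=cam("wrist"); P=cloud(c); z=P[:,:,2]
near=np.hypot(P[:,:,0]-490,P[:,:,1]-372)<100
for n,h in (("base",27),("handle",62)):
    m=(abs(z-h)<4)&near
    print(n,m.sum(),np.nanmedian(z[m]),cv2.minAreaRect(P[m][:,:2].astype(np.float32)))
E
python3 scr.py; python3 -c "
from h import *
c=cam('top'); save(c,'t3.png',(230,145,455,275),3.5); pickle.dump(c,open('top.pkl','wb'))
print(ctrl.sense()['t'],pose()[2])
go([500,-290,240],90)"
```

```text
base 1912 26.712134609559712 ((492.6883239746094, 369.63482666015625), (50.04772186279297, 125.20012664794922), 78.64839172363281)
handle 755 61.736120754343176 ((492.76904296875, 369.73577880859375), (23.83493995666504, 60.11907196044922), 78.76856994628906)
10.1 [491.85451163 369.09007181 249.71122187]
turn [-0.0008 -0.0008 -0.1194] shift [-0.1637 -0.8075  0.0131]
```

View pics/t3.png

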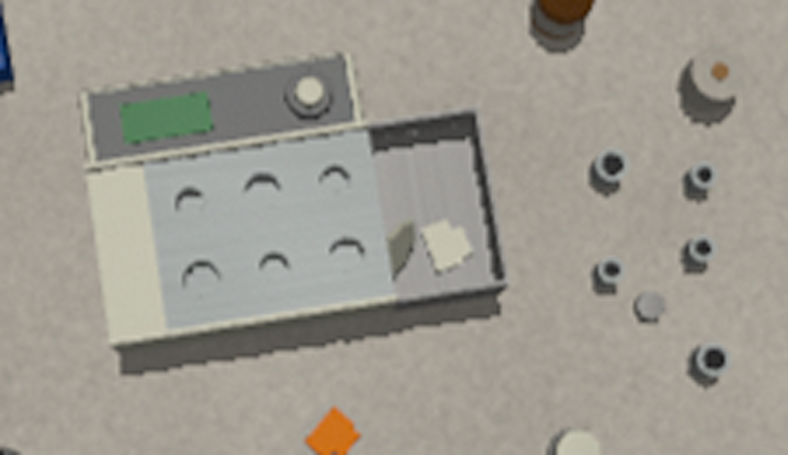

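Both shards are in the trough: one lies flat at (445,245), the other leans on the near wall at (400,250). I'll measure the leaning one.

```bash
python3 -c "
from h import *
c=pickle.load(open('top.pkl','rb')); P=cloud(c)
a=np.radians(9.45); d=P[:,:,:2]-[528,16.3]; X=d@[np.cos(a),np.sin(a)]; Y=d@[-np.sin(a),np.cos(a)]
for v in range(206,228,3):
  print(v,[(int(X[v,u]),int(Y[v,u]),int(P[v,u,2])) for u in range(338,354,2)])
"
```

```text
206 [(-3, -98, 88), (5, -109, 27), (3, -114, 34), (2, -121, 31), (1, -127, 28), (1, -134, 28), (0, -140, 32), (-1, -146, 33)]
209 [(-12, -96, 90), (-4, -107, 29), (-5, -113, 27), (-13, -116, 78), (-12, -123, 62), (-8, -132, 31), (-8, -139, 22), (-10, -145, 31)]
212 [(-21, -95, 87), (-20, -102, 73), (-21, -108, 75), (-20, -115, 64), (-20, -122, 51), (-18, -130, 34), (-19, -137, 30), (-20, -143, 32)]
215 [(-31, -93, 91), (-31, -100, 87), (-30, -107, 69), (-28, -115, 51), (-29, -121, 54), (-28, -128, 38), (-28, -135, 32), (-29, -141, 29)]
218 [(-39, -92, 88), (-40, -98, 84), (-38, -106, 60), (-37, -113, 52), (-37, -120, 37), (-36, -127, 29), (-38, -133, 31), (-39, -140, 31)]
221 [(-48, -91, 88), (-50, -96, 90), (-46, -106, 50), (-44, -113, 32), (-45, -119, 34), (-47, -125, 36), (-47, -132, 28), (-49, -138, 35)]
224 [(-57, -89, 87), (-58, -95, 84), (-53, -105, 30), (-53, -112, 28), (-55, -118, 33), (-56, -124, 37), (-57, -130, 31), (-58, -136, 32)]
227 [(-66, -88, 86), (-67, -94, 86), (-68, -100, 83), (-63, -110, 34), (-64, -116, 35), (-65, -123, 30), (-66, -128, 35), (-67, -135, 31)]
```

Call:
{"fn": "carry_out", "kwargs": {"commands": [[[0,0,-0.1,-0.164,-0.858,-0.013,0.2],[0,0,-0.1,-0.164,-0.858,-0.013,0.2],[0,0,-0.1,-0.164,-0.858,-0.013,0.2],[0,0,-0.1,-0.164,-0.858,-0.013,0.2],[0,0,-0.1,-0.164,-0.858,-0.013,0.2],[0,0,-0.1,-0.164,-0.858,-0.013,0.2],[0,0,-0.1,-0.164,-0.858,-0.013,0.2],[0,0,-0.1,-0.164,-0.858,-0.013,0.2]]]}}

```text
t: 10.9
eef_pos: [491.7, -32.5, 255.6]
tool_rot: [-0.001, 0.015, 1.0, -0.0]
force: [0.5, -0.9, 0.3]
width: 56.3
gripper_force: 0.0
```

```bash
python3 -c "
from h import *
print(pose()[2]); go([500,-330,260],90)"
```

```text
[491.70315661 -32.50647126 255.62532581]
turn [-0.0003 -0.0014 -0.0194] shift [-0.0217 -0.3714 -0.0053]
```

Call:
{"fn": "carry_out", "kwargs": {"commands": [[[0,0,-0.019,-0.022,-0.371,-0.005,0.2],[0,0,-0.019,-0.022,-0.371,-0.005,0.2],[0,0,-0.019,-0.022,-0.371,-0.005,0.2],[0,0,-0.019,-0.022,-0.371,-0.005,0.2],[0,0,-0.019,-0.022,-0.371,-0.005,0.2],[0,0,-0.019,-0.022,-0.371,-0.005,0.2],[0,0,-0.019,-0.022,-0.371,-0.005,0.2],[0,0,-0.019,-0.022,-0.371,-0.005,0.2]]]}}

```text
t: 11.7
eef_pos: [500.3, -328.4, 259.1]
tool_rot: [-0.002, 0.002, 1.0, 0.0]
force: [-0.1, 0.7, -0.3]
width: 56.5
gripper_force: 0.0
```

```bash
cat > sl.py <<'E'
from h import *
def sleeves(c,box=(380,660,-450,-230),show=True):
    """tops: pixels whose cloud point is at 33..42 mm; contour cast onto z=38, min enclosing circle"""
    P=cloud(c); z=P[:,:,2]; x,y=P[:,:,0],P[:,:,1]
    m=((z>6)&(z<60)&(x>box[0])&(x<box[1])&(y>box[2])&(y<box[3])).astype(np.uint8)
    n,l,st,ce=cv2.connectedComponentsWithStats(m); out=[]
    for i in range(1,n):
        if st[i,4]<30: continue
        t=(l==i)&(z>34)&(z<42)
        if t.sum()<20: print("other",ce[i].round(),np.nanmedian(P[l==i],0).round()); continue
        cn=np.argwhere(t); W=np.array([ray(c,u,v,38)[:2] for v,u in cn],np.float32)
        (cx,cy),r=cv2.minEnclosingCircle(W); out.append((cx,cy,2*r))
        if show: print("px",ce[i].round(),"c",round(cx,1),round(cy,1),"diam",round(2*r,1),"h",np.nanmax(z[l==i]).round(1))
    return out
if __name__=="__main__":
    c=cam("wrist"); print(pose()[2]); save(c,"w4.png"); pickle.dump(c,open("w4.pkl","wb")); sleeves(c)
E
python3 sl.py
```

```text
[ 500.83595922 -327.12682882  259.38041324]
px [284. 123.] c 422.7 -380.8 diam 30.2 h 41.1
other [318. 156.] [ 472. -331.   18.]
px [343. 176.] c 502.0 -292.0 diam 24.3 h 39.8
px [290. 189.] c 522.1 -374.0 diam 24.4 h 40.0
px [290. 229.] c 589.2 -377.0 diam 24.8 h 40.1
px [341. 234.] c 597.5 -294.2 diam 30.9 h 39.9
px [283. 270.] c 659.4 -390.2 diam 28.1 h 58.3
```

View pics/w4.png

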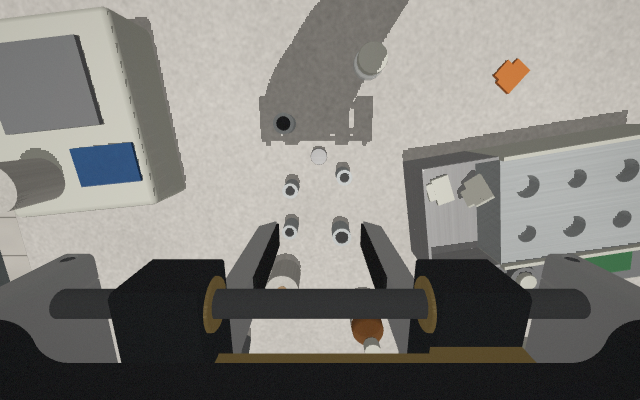

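The picture shows five sleeves at (284,123), (343,176), (290,189), (290,229) and (341,234), with the weight at (318,156) and both shards lying in the trough. I'll remeasure now that the arm has settled, then grasp.

```bash
cat > m.py <<'E'
from h import *; from sl import sleeves; from wells import fit
s=pose(); c=cam("wrist"); print(s[2],s[0]["t"]); sleeves(c); fit(c,(528,16.3,9.45)); print(pose()[2])
E
python3 m.py; python3 -c "
from h import *
go([597.5,-294.2,120],90)"
```

```text
[ 500.83595922 -327.12682882  259.38041324] 11.75
px [283. 122.] c 422.6 -380.8 diam 30.2 h 40.9
other [318. 155.] [ 471. -330.   18.]
px [342. 176.] c 501.8 -291.7 diam 24.4 h 40.4
px [290. 188.] c 521.9 -374.2 diam 24.4 h 40.2
px [289. 228.] c 589.0 -376.8 diam 24.7 h 40.2
px [340. 233.] c 597.6 -294.3 diam 31.2 h 40.4
px [282. 269.] c 659.0 -390.1 diam 28.4 h 59.3
[-34.  64.] c [484.5  72.4] diam 30.8
[-34.  -0.] c [494.    9.3] diam 26.3
[-34. -64.] c [505.5 -54. ] diam 33.0
[34. 64.] c [552.1  83.5] diam 25.8
[34. -0.] c [563.7  21. ] diam 33.8
[ 34. -64.] c [571.5 -42. ] diam 26.0
heater [528.56  15.04] yaw 9.28 resid [[0.1, 0.3], [1.0, 0.3], [0.2, 0.4], [0.3, 0.2], [1.6, 0.5], [1.0, 0.7]]
[ 501.23255395 -326.51127665  259.7686242 ]
turn [ 0.0006 -0.0011  0.0001] shift [-0.1206  0.0402  0.1745]
```

Call:
{"fn": "carry_out", "kwargs": {"commands": [[[0,0,0,-0.06,0.02,0.05,0.2],[0,0,0,-0.12,0.04,0.12,0.2],[0,0,0,-0.12,0.04,0.174,0],[0,0,0,-0.12,0.04,0.174,0],[0,0,0,-0.12,0.04,0.174,0],[0,0,0,-0.12,0.04,0.174,0],[0,0,0,-0.12,0.04,0.174,0],[0,0,0,-0.12,0.04,0.174,0]]]}}

```text
t: 12.6
eef_pos: [597.7, -296.4, 123.7]
tool_rot: [0.001, 0.001, 1.0, -0.0]
force: [-0.3, 0.3, 0.1]
width: 47.0
gripper_force: 0.0
```

```bash
python3 m.py; python3 -c "
from h import *
print(ctrl.sense()['width']); go([597.5,-294.2,23],90)"
```

```text
[ 597.71204971 -296.35256331  123.71532155] 12.6
px [229.  15.] c 424.0 -379.9 diam 30.8 h 40.6
other [286.  71.] [ 473. -330.   18.]
px [325. 101.] c 502.4 -291.5 diam 23.9 h 40.0
px [242. 123.] c 522.5 -373.5 diam 24.7 h 40.6
px [244. 188.] c 589.2 -376.8 diam 25.1 h 39.7
px [322. 196.] c 598.1 -294.2 diam 30.5 h 40.2
px [237. 250.] c 660.0 -389.6 diam 30.7 h 57.7
[-34. -64.] c [505.8 -54.6] diam 30.1
[ 34. -64.] c [573.1 -41.8] diam 25.9
heater [527.48  14.67] yaw 10.77 resid [[0.3, 0.0], [0.3, 0.0]]
[ 597.67543649 -296.27481406  123.44119249]
46.889234776862985
turn [-0.0003  0.0015 -0.0009] shift [0.0005 0.0027 0.1255]
```

Call:
{"fn": "carry_out", "kwargs": {"commands": [[[0,0,0,-0.0005,0.0026,0.05,0],[0,0,0,-0.0005,0.0026,0.1,0],[0,0,0,-0.0005,0.0026,0.12,0],[0,0,0,-0.0005,0.0026,0.1255,0],[0,0,0,-0.0005,0.0026,0.1255,0],[0,0,0,-0.0005,0.0026,0.1255,-1],[0,0,0,-0.0005,0.0026,0.1255,-1],[0,0,0,-0.0005,0.0026,0.1255,-1]]], "newtons": 25}}

```text
t: 13.45
eef_pos: [598.5, -294.0, 22.5]
tool_rot: [0.001, 0.0, 1.0, -0.0]
force: [0.4, 0.2, 7.2]
width: 28.5
gripper_force: 25.0
```

```bash
python3 -c "
from h import *
s=pose(); print(s[2],s[0]['width'],s[0]['gripper_force'],s[1].round(4)); go([598,-294.2,22.5],90)"
```

```text
[ 598.52855367 -293.99154034   22.53111218] 28.46748562052047 25.009237825870514 [[-1.0e+00  7.0e-04  1.8e-03]
 [ 7.0e-04  1.0e+00 -6.0e-04]
 [-1.8e-03 -6.0e-04 -1.0e+00]]
turn [-0.0004  0.0011 -0.0005] shift [ 0.0007 -0.0003  0.    ]
```

Call:
{"fn": "carry_out", "kwargs": {"commands": [[[0,0,0,0,0,-0.06,-1],[0,0,0,0,0,-0.12,-1],[0,0,0,0.04,0.1,-0.197,-1],[0,0,0,0.08,0.2,-0.197,-1],[0,0,0,0.117,0.28,-0.197,-1],[0,0,0,0.117,0.301,-0.197,-1],[0,0,0,0.117,0.301,-0.197,-1],[0,0,0,0.117,0.301,-0.197,-1]]]}}

```text
t: 14.25
eef_pos: [503.1, -48.7, 179.7]
tool_rot: [0.0, -0.002, 1.0, 0.001]
force: [0.0, -0.2, -1.8]
width: 29.0
gripper_force: 25.0
```

Call:
{"fn": "carry_out", "kwargs": {"commands": [[[0,0,0,0,0,0,-1],[0,0,0,0,0,0,-1],[0,0,0,0,0,0,-1],[0,0,0,0,0,0,-1],[0,0,0,0,0,0,-1],[0,0,0,0,0,0,-1],[0,0,0,0,0,0,-1],[0,0,0,0,0,0,-1]]]}}

```text
t: 15.05
eef_pos: [504.3, -52.9, 178.7]
tool_rot: [-0.0, 0.0, 1.0, -0.0]
force: [-0.1, 0.3, -0.4]
width: 29.0
gripper_force: 25.0
```

```bash
python3 m.py;  python3 -c "
from h import *
c=cam('wrist'); save(c,'w5.png'); pickle.dump(c,open('w5.pkl','wb'))"
```

```text
[504.34575107 -52.94962795 178.74529679] 15.05
px [ 46. 118.] c 422.9 -378.9 diam 34.1 h 41.0
other [104. 159.] [ 472. -326.   18.]
px [132. 183.] c 502.3 -289.8 diam 27.2 h 40.2
px [ 71. 199.] c 522.0 -372.0 diam 28.3 h 40.7
px [ 81. 245.] c 588.7 -374.7 diam 29.2 h 40.0
[-34.  64.] c [483.8  72.5] diam 31.3
[-34.  -0.] c [494.5  10. ] diam 24.4
[-34. -64.] c [505.1 -52.7] diam 30.4
[34. 64.] c [551.   84.2] diam 24.6
[34. -0.] c [562.5  21.2] diam 32.1
[ 34. -64.] c [571.7 -41.6] diam 24.7
heater [528.1  15.6] yaw 9.5 resid [[0.2, 0.6], [0.1, 0.0], [0.1, 0.4], [0.1, 0.1], [0.9, 0.0], [0.5, 0.3]]
[504.35098027 -52.9155135  178.78556046]
```

View pics/w5.png

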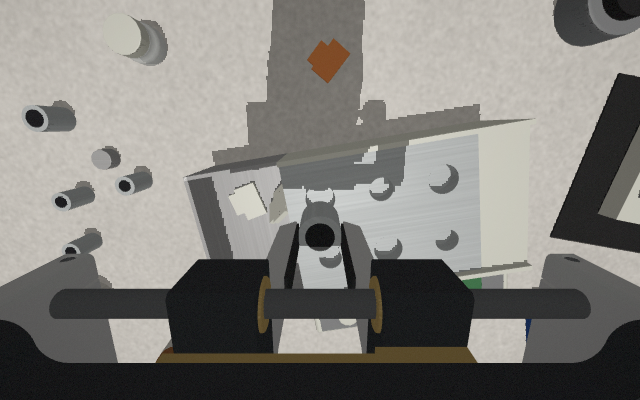

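```bash
cat > held.py <<'E'
from h import *
def held(c,ztop):
    g=c["image"].max(-1); m=np.zeros((400,640),np.uint8); m[205:275,292:350]=(g[205:275,292:350]<28)
    n,l,st,ce=cv2.connectedComponentsWithStats(m)
    i=min(range(1,n),key=lambda i:np.hypot(*(ce[i]-[320,236]))+ (1e3 if st[i,4]<150 else 0))
    v,u=np.where(l==i); W=np.array([ray(c,a,b,ztop)[:2] for a,b in zip(u,v)],np.float32)
    r=cv2.minEnclosingCircle(W); print("bore px",ce[i].round(1),st[i],"c",np.round(r[0],2),"diam",round(2*r[1],1),"median",W.mean(0).round(2)); return r[0]
if __name__=="__main__":
    p=pose()[2]; c=cam("wrist"); held(c,p[2]+15.5); print(p)
E
python3 held.py
```

```text
bore px [319.5 235.7] [306 224  28  23 555] c [504.16 -52.89] diam 19.4 median [503.48 -52.86]
[504.37568679 -52.8979146  178.82757283]
```

Call:
{"fn": "carry_out", "kwargs": {"commands": [[[0,0,0,-0.0012,0,0.04,-1],[0,0,0,-0.0012,0,0.07,-1],[0,0,0,-0.0012,0,0.08,-1],[0,0,0,-0.0012,0,0.08,-1],[0,0,0,-0.0012,0,0.08,-1],[0,0,0,-0.0012,0,0.082,-1],[0,0,0,-0.0012,0,0.084,-1],[0,0,0,-0.0012,0,0.085,-1]]]}}

```text
t: 16.0
eef_pos: [505.5, -52.7, 111.2]
tool_rot: [0.0, 0.0, 1.0, 0.0]
force: [-0.1, -0.5, -0.7]
width: 29.0
gripper_force: 25.0
```

Call:
{"fn": "carry_out", "kwargs": {"commands": [[[0,0,0,0,0,0,-1],[0,0,0,0,0,0,-1],[0,0,0,0,0,0,-1],[0,0,0,0,0,0,-1],[0,0,0,0,0,0,-1],[0,0,0,0,0,0,-1],[0,0,0,0,0,0,-1],[0,0,0,0,0,0,-1]]]}}

```text
t: 16.8
eef_pos: [505.3, -52.8, 110.8]
tool_rot: [-0.0, 0.0, 1.0, -0.0]
force: [-0.1, 0.4, -1.9]
width: 29.0
gripper_force: 25.0
```

Call:
{"fn": "carry_out", "kwargs": {"commands": [[[0,0,0,0,0,0.001,-1],[0,0,0,0,0,0.003,-1],[0,0,0,0,0,0.005,-1],[0,0,0,0,0,0.007,-1],[0,0,0,0,0,0.008,-1],[0,0,0,0,0,0.008,-1],[0,0,0,0,0,0.008,-1],[0,0,0,0,0,0.008,-1]]]}}

```text
t: 17.6
eef_pos: [505.4, -52.8, 104.5]
tool_rot: [0.0, 0.0, 1.0, -0.0]
force: [0.5, -0.9, -1.1]
width: 29.0
gripper_force: 25.0
```

Call:
{"fn": "carry_out", "kwargs": {"commands": [[[0,0,0,0,0,0,-0.1],[0,0,0,0,0,0,-0.1],[0,0,0,0,0,0,-0.1],[0,0,0,0,0,0,-0.1],[0,0,0,0,0,-0.02,-0.1],[0,0,0,0,0,-0.06,-0.1],[0,0,0,0,0,-0.08,-0.1],[0,0,0,0,0,-0.08,-0.1]]]}}

```text
t: 18.4
eef_pos: [506.6, -52.8, 170.5]
tool_rot: [0.002, 0.0, 1.0, 0.0]
force: [0.4, 0.3, 0.7]
width: 42.3
gripper_force: 0.0
```

```bash
cat > home.py <<'E'
from h import *
def home(xy):
    s=pose(); c=cam("wrist"); P=cloud(c); d=np.hypot(P[:,:,0]-xy[0],P[:,:,1]-xy[1]); z=P[:,:,2]
    m=(d<17)&(z>95)&(z<140)&(z<s[2][2]-12)
    if m.sum()<10: print("none"); return
    top=np.percentile(z[m],90); print("t",s[0]["t"],"tcp",s[2],"n",m.sum(),"top z",np.percentile(z[m],[50,80,95]).round(1),"ctr",np.median(P[m][:,:2],0).round(1))
if __name__=="__main__":
    import sys; home([float(a) for a in sys.argv[1:3]])
E
python3 home.py 505.2 -52.8
```

```text
t 18.4 tcp [506.56588858 -52.83071859 170.45248292] n 851 top z [109.9 110.5 111.1] ctr [503.4 -52.4]
```

Call:
{"fn": "carry_out", "kwargs": {"commands": [[[0,0,0,0,-0.06,0,-0.1],[0,0,0,0,-0.12,0,-0.1],[0,0,0,0.004,-0.18,0,-0.1],[0,0,0,0.004,-0.24,0,-0.1],[0,0,0,0.004,-0.298,0.03,-0.1],[0,0,0,0.004,-0.298,0.06,-0.1],[0,0,0,0.004,-0.298,0.06,-0.1],[0,0,0,0.004,-0.298,0.06,-0.1]]]}}

```text
t: 19.25
eef_pos: [501.4, -290.5, 119.9]
tool_rot: [-0.001, 0.0, 1.0, 0.0]
force: [-0.2, 0.2, 0.5]
width: 42.4
gripper_force: 0.0
```

```bash
cat > near.py <<'E'
from h import *; from sl import sleeves
import sys
s=pose(); c=cam("wrist"); L=sleeves(c,show=False); x,y=float(sys.argv[1]),float(sys.argv[2])
b=min(L,key=lambda q:np.hypot(q[0]-x,q[1]-y)); print("t",s[0]["t"],"tcp",s[2],"sleeve",np.round(b,1),"w",s[0]["width"]); s=pose(); print(s[2])
go([b[0],b[1],23],90)
E
python3 near.py 502 -291.5
```

```text
other [283. 168.] [ 472. -329.   18.]
other [247. 259.] [ 579. -374.   13.]
t 19.25 tcp [ 501.42327606 -290.51741081  119.85317022] sleeve [ 501.7 -291.6   24.3] w 42.424087159443935
[ 502.1523478  -290.40950155  120.70110638]
turn [ 0.0002 -0.0003  0.0001] shift [ 0.0006 -0.0015  0.1221]
```

Call:
{"fn": "carry_out", "kwargs": {"commands": [[[0,0,0,0.0005,-0.0015,0.05,-0.1],[0,0,0,0.0005,-0.0015,0.1,-0.1],[0,0,0,0.0005,-0.0015,0.118,-0.1],[0,0,0,0.0005,-0.0015,0.122,-0.1],[0,0,0,0.0005,-0.0015,0.122,-0.1],[0,0,0,0.0005,-0.0015,0.122,-1],[0,0,0,0.0005,-0.0015,0.122,-1],[0,0,0,0.0005,-0.0015,0.122,-1]]]}}

```text
t: 20.1
eef_pos: [502.1, -292.6, 23.9]
tool_rot: [0.001, 0.0, 1.0, -0.0]
force: [0.7, 0.6, 3.4]
width: 22.5
gripper_force: 25.1
```

Call:
{"fn": "carry_out", "kwargs": {"commands": [[[0,0,0,0,0,0,-1],[0,0,0,0,0,-0.06,-1],[0,0,0,0,0,-0.12,-1],[0,0,0,-0.03,0.08,-0.197,-1],[0,0,0,-0.06,0.16,-0.197,-1],[0,0,0,-0.087,0.24,-0.197,-1],[0,0,0,-0.087,0.312,-0.197,-1],[0,0,0,-0.087,0.312,-0.197,-1]]]}}

```text
t: 20.9
eef_pos: [566.9, -65.9, 179.4]
tool_rot: [0.0, 0.001, 1.0, 0.0]
force: [0.4, -1.4, -1.3]
width: 22.0
gripper_force: 25.0
```

Call:
{"fn": "carry_out", "kwargs": {"commands": [[[0,0,0,0,0,0,-1],[0,0,0,0,0,0,-1],[0,0,0,0,0,0,-1],[0,0,0,0,0,0,-1],[0,0,0,0,0,0,-1],[0,0,0,0,0,0,-1],[0,0,0,0,0,0,-1],[0,0,0,0,0,0,-1]]]}}

```text
t: 21.7
eef_pos: [566.6, -68.0, 178.7]
tool_rot: [-0.0, 0.001, 1.0, -0.0]
force: [0.0, -0.3, 0.3]
width: 22.2
gripper_force: 25.0
```

```bash
python3 held.py; python3 m.py | grep -v px
```

```text
bore px [319.4 236. ] [310 227  20  18 284] c [566.02 -67.99] diam 13.5 median [565.89 -68.08]
[566.59167523 -67.99891123 178.68612889]
[566.61128647 -67.9133903  178.68673256] 21.75
other [106. 108.] [ 473. -326.   18.]
other [ 88. 249.] [ 656. -384.   20.]
[-34.  64.] c [484.5  73.4] diam 31.4
[-34.  -0.] c [493.7   9.6] diam 26.8
[34. 64.] c [551.2  83.8] diam 25.4
[34.  0.] c [561.8  22.1] diam 31.8
[ 34. -64.] c [572.1 -41.5] diam 24.6
heater [528.04  15.74] yaw 9.44 resid [[0.5, 0.1], [0.8, 0.5], [0.1, 0.7], [0.2, 0.8], [0.0, 0.3]]
[566.62776782 -67.85147741 178.70901901]
```

Call:
{"fn": "carry_out", "kwargs": {"commands": [[[0,0,0,-0.0074,0.0328,0,-1],[0,0,0,-0.0074,0.0328,0.04,-1],[0,0,0,-0.0074,0.0328,0.07,-1],[0,0,0,-0.0074,0.0328,0.08,-1],[0,0,0,-0.0074,0.0328,0.08,-1],[0,0,0,-0.0074,0.0328,0.082,-1],[0,0,0,-0.0074,0.0328,0.084,-1],[0,0,0,-0.0074,0.0328,0.085,-1]]]}}

```text
t: 22.6
eef_pos: [573.4, -41.9, 111.9]
tool_rot: [0.001, 0.001, 1.0, 0.0]
force: [0.6, -2.2, -0.3]
width: 22.4
gripper_force: 25.0
```

Call:
{"fn": "carry_out", "kwargs": {"commands": [[[0,0,0,0,0,0,-1],[0,0,0,0,0,0,-1],[0,0,0,0,0,0,-1],[0,0,0,0,0,0,-1],[0,0,0,0,0,0,-1],[0,0,0,0,0,0,-1],[0,0,0,0,0,0,-1],[0,0,0,0,0,0,-1]]]}}

```text
t: 23.4
eef_pos: [572.6, -41.8, 110.8]
tool_rot: [0.0, 0.001, 1.0, -0.0]
force: [-0.4, -4.6, 3.3]
width: 22.4
gripper_force: 24.9
```

Call:
{"fn": "carry_out", "kwargs": {"commands": [[[0,0,0,0,-0.0005,0,-1],[0,0,0,0,-0.0006,0.001,-1],[0,0,0,0,-0.0006,0.002,-1],[0,0,0,0,-0.0006,0.003,-1],[0,0,0,0,-0.0006,0.004,-1],[0,0,0,0,-0.0006,0.004,-1],[0,0,0,0,-0.0006,0.004,-1],[0,0,0,0,-0.0006,0.004,-1]]]}}

```text
t: 24.2
eef_pos: [572.4, -42.0, 107.4]
tool_rot: [-0.0, 0.0, 1.0, -0.0]
force: [0.3, -3.3, -2.2]
width: 22.4
gripper_force: 24.9
```

In the hole. I'll go deeper and release.

Call:
{"fn": "carry_out", "kwargs": {"commands": [[[0,0,0,0,-0.0004,0.001,-1],[0,0,0,0,-0.0004,0.003,-1],[0,0,0,0,-0.0004,0.004,-1],[0,0,0,0,-0.0004,0.004,-0.2],[0,0,0,0,-0.0004,0.004,-0.2],[0,0,0,0,-0.0004,0.004,-0.2],[0,0,0,0,-0.0004,-0.03,-0.2],[0,0,0,0,-0.0004,-0.08,-0.2]]]}}

```text
t: 25.0
eef_pos: [571.2, -42.2, 170.7]
tool_rot: [-0.002, 0.0, 1.0, -0.0]
force: [0.5, 0.0, 0.5]
width: 37.4
gripper_force: 0.0
```

```bash
python3 home.py 572 -42;  python3 -c "
from h import *
go([521.9,-373.6,120],90)"
```

```text
t 25.0 tcp [571.17907906 -42.2406026  170.66428101] n 562 top z [109.8 110.4 111. ] ctr [570.8 -41. ]
turn [ 0.0003  0.003  -0.0011] shift [ 0.0655 -0.4135  0.0719]
```

Call:
{"fn": "carry_out", "kwargs": {"commands": [[[0,0,0,0.0645,-0.4135,0.068,-0.1],[0,0,0,0.0645,-0.4135,0.068,-0.1],[0,0,0,0.0645,-0.4135,0.068,-0.1],[0,0,0,0.0645,-0.4135,0.068,-0.1],[0,0,0,0.0645,-0.4135,0.068,-0.1],[0,0,0,0.0645,-0.4135,0.068,-0.1],[0,0,0,0.0645,-0.4135,0.068,-0.1],[0,0,0,0.0645,-0.4135,0.068,-0.1]]]}}

```text
t: 25.85
eef_pos: [517.8, -378.9, 116.4]
tool_rot: [-0.001, 0.004, 1.0, -0.001]
force: [-0.3, -0.9, 0.2]
width: 42.6
gripper_force: 0.0
```

```bash
python3 near.py 522 -373.8
```

```text
other [366. 152.] [ 472. -331.   18.]
t 25.85 tcp [ 517.77758193 -378.9361123   116.44427506] sleeve [ 522.  -374.2   24.9] w 42.6169230437943
[ 519.08979893 -375.96258157  116.54353   ]
turn [-0.0005 -0.0006 -0.0033] shift [-0.0038  0.0023  0.1169]
```

```bash
python3 near.py 522 -373.8;python3 near.py 522 -373.8
```

```text
other [363. 151.] [ 472. -331.   18.]
t 25.9 tcp [ 519.08979893 -375.96258157  116.54353   ] sleeve [ 522.2 -374.1   24.6] w 42.241286789146336
[ 520.14991596 -373.89436014  116.71487967]
turn [ 0.0001 -0.0003 -0.0017] shift [-0.0026 -0.0003  0.1171]
other [361. 150.] [ 472. -331.   18.]
t 25.95 tcp [ 520.14991596 -373.89436014  116.71487967] sleeve [ 522.1 -374.    24.6] w 42.11000443304171
[ 520.86757544 -372.62854787  116.88477498]
turn [ 0.0003 -0.0001 -0.0005] shift [-0.0015 -0.0018  0.1174]
```

Call:
{"fn": "carry_out", "kwargs": {"commands": [[[0,0,0,-0.0015,-0.0014,0.05,-0.1],[0,0,0,-0.0015,-0.0014,0.1,-0.1],[0,0,0,-0.0015,-0.0014,0.115,-0.1],[0,0,0,-0.0015,-0.0014,0.1175,-0.1],[0,0,0,-0.0015,-0.0014,0.1175,-0.1],[0,0,0,-0.0015,-0.0014,0.1175,-1],[0,0,0,-0.0015,-0.0014,0.1175,-1],[0,0,0,-0.0015,-0.0014,0.1175,-1]]]}}

```text
t: 26.8
eef_pos: [522.5, -374.4, 24.2]
tool_rot: [0.001, 0.0, 1.0, -0.0]
force: [0.1, 2.0, 5.6]
width: 22.4
gripper_force: 25.1
```

Call:
{"fn": "carry_out", "kwargs": {"commands": [[[0,0,0,0,0,0,-1],[0,0,0,0,0,-0.06,-1],[0,0,0,0,0,-0.12,-1],[0,0,0,0,0.05,-0.18,-1],[0,0,0,0,0.1,-0.2,-1],[0,0,0,0.005,0.16,-0.2,-1],[0,0,0,0.01,0.21,-0.2,-1],[0,0,0,0.015,0.26,-0.2,-1]]]}}

```text
t: 27.6
eef_pos: [509.8, -164.3, 183.6]
tool_rot: [0.0, 0.0, 1.0, 0.0]
force: [-0.4, 0.4, -0.6]
width: 22.2
gripper_force: 25.0
```

```bash
python3 -c "
from h import *
print(pose()[2]);go([494.9,10,179],90)"
```

```text
[ 509.76070926 -164.25554511  183.64055171]
turn [ 0.0003  0.0006 -0.0002] shift [0.0186 0.2178 0.0059]
```

Call:
{"fn": "carry_out", "kwargs": {"commands": [[[0,0,0,0.0186,0.218,0.006,-1],[0,0,0,0.0186,0.218,0.006,-1],[0,0,0,0.0186,0.218,0.006,-1],[0,0,0,0.0186,0.218,0.006,-1],[0,0,0,0.0186,0.218,0.006,-1],[0,0,0,0.0186,0.218,0.006,-1],[0,0,0,0.0186,0.218,0.006,-1],[0,0,0,0.0186,0.218,0.006,-1]]]}}

```text
t: 28.4
eef_pos: [495.4, 6.9, 178.4]
tool_rot: [0.0, 0.001, 1.0, -0.0]
force: [0.1, 0.2, 0.2]
width: 22.3
gripper_force: 25.0
```

Call:
{"fn": "carry_out", "kwargs": {"commands": [[[0,0,0,0,0,0,-1],[0,0,0,0,0,0,-1],[0,0,0,0,0,0,-1],[0,0,0,0,0,0,-1],[0,0,0,0,0,0,-1],[0,0,0,0,0,0,-1],[0,0,0,0,0,0,-1],[0,0,0,0,0,0,-1]]]}}

```text
t: 29.2
eef_pos: [495.3, 8.2, 178.3]
tool_rot: [-0.0, 0.0, 1.0, -0.0]
force: [0.2, 0.3, -0.9]
width: 22.7
gripper_force: 25.0
```

```bash
python3 held.py; python3 m.py | grep -v px
```

```text
bore px [319.4 235.5] [310 227  20  17 273] c [494.71   8.14] diam 13.4 median [494.27   8.17]
[495.2939438    8.20117053 178.28942422]
[495.30838457   8.21242337 178.31686109] 29.25
other [ 11. 127.] [ 423. -368.   19.]
other [ 58. 166.] [ 471. -325.   18.]
[-34.  64.] c [484.1  73.3] diam 30.6
[-34.  -0.] c [494.3  10.3] diam 24.5
[34. 64.] c [550.5  84.2] diam 24.3
[34. -0.] c [561.3  21.1] diam 30.1
heater [527.78  15.64] yaw 9.35 resid [[0.3, 0.0], [0.1, 0.2], [0.4, 0.1], [0.0, 0.1]]
[495.35266145   8.19373478 178.33114335]
```

Call:
{"fn": "carry_out", "kwargs": {"commands": [[[0,0,0,0.0006,0.0022,0.03,-1],[0,0,0,0.0006,0.0022,0.06,-1],[0,0,0,0.0006,0.0022,0.078,-1],[0,0,0,0.0006,0.0022,0.08,-1],[0,0,0,0.0006,0.0022,0.08,-1],[0,0,0,0.0006,0.0022,0.082,-1],[0,0,0,0.0006,0.0022,0.084,-1],[0,0,0,0.0006,0.0022,0.085,-1]]]}}

```text
t: 30.1
eef_pos: [495.1, 10.1, 110.7]
tool_rot: [0.0, 0.0, 1.0, 0.0]
force: [0.0, 0.3, -0.1]
width: 22.2
gripper_force: 25.0
```

Call:
{"fn": "carry_out", "kwargs": {"commands": [[[0,0,0,0,0,0,-1],[0,0,0,0,0,0,-1],[0,0,0,0,0,0,-1],[0,0,0,0,0,0,-1],[0,0,0,0,0,0,-1],[0,0,0,0,0,0,-1],[0,0,0,0,0,0,-1],[0,0,0,0,0,0,-1]]]}}

```text
t: 30.9
eef_pos: [494.9, 9.9, 110.3]
tool_rot: [-0.0, 0.0, 1.0, -0.0]
force: [-0.8, -0.4, 0.2]
width: 22.7
gripper_force: 25.0
```

No force, and the sleeve is below face level, so it is in the hole. Deeper, then release.

Call:
{"fn": "carry_out", "kwargs": {"commands": [[[0,0,0,0,0,0.003,-1],[0,0,0,0,0,0.006,-1],[0,0,0,0,0,0.007,-1],[0,0,0,0,0,0.007,-0.2],[0,0,0,0,0,0.007,-0.2],[0,0,0,0,0,0.007,-0.2],[0,0,0,0,0,-0.03,-0.2],[0,0,0,0,0,-0.08,-0.2]]]}}

```text
t: 31.7
eef_pos: [493.6, 9.6, 173.9]
tool_rot: [-0.002, 0.0, 1.0, -0.001]
force: [0.4, 0.6, 1.3]
width: 37.7
gripper_force: 0.0
```

```bash
python3 home.py 494.5 10;  python3 -c "
from h import *
print(pose()[2]); go([589,-376.8,130],90)"
```

```text
t 31.7 tcp [493.61443125   9.62017191 173.92174162] n 549 top z [109.7 110.4 111. ] ctr [492.8   9.9]
[496.97450864   9.51198802 180.61555842]
turn [ 0.0005  0.0029 -0.0013] shift [-0.1158 -0.4827  0.0634]
```

Call:
{"fn": "carry_out", "kwargs": {"commands": [[[0,0,0,-0.1176,-0.4834,0.06,-0.1],[0,0,0,-0.1176,-0.4834,0.06,-0.1],[0,0,0,-0.1176,-0.4834,0.06,-0.1],[0,0,0,-0.1176,-0.4834,0.06,-0.1],[0,0,0,-0.1176,-0.4834,0.06,-0.1],[0,0,0,-0.1176,-0.4834,0.06,-0.1],[0,0,0,-0.1176,-0.4834,0.06,-0.1],[0,0,0,-0.1176,-0.4834,0.06,-0.1]]]}}

```text
t: 32.55
eef_pos: [588.7, -377.9, 126.0]
tool_rot: [0.0, 0.0, 1.0, 0.0]
force: [0.6, 0.9, 0.4]
width: 42.2
gripper_force: 0.0
```

```bash
python3 -c "
from h import *
for i in range(4): cam('top')
"; python3 near.py 589 -376.8
```

```text
other [366.  83.] [ 473. -331.   18.]
t 32.75 tcp [ 587.64145268 -377.29218895  125.61259263] sleeve [ 589.4 -377.2   24.5] w 42.63657261338086
[ 588.18187412 -375.79344184  125.97078617]
turn [ 0.0003 -0.0004 -0.0008] shift [-0.0016 -0.0018  0.1287]
```

Call:
{"fn": "carry_out", "kwargs": {"commands": [[[0,0,0,-0.001,-0.0005,0.05,-0.1],[0,0,0,-0.001,-0.0005,0.1,-0.1],[0,0,0,-0.001,-0.0005,0.125,-0.1],[0,0,0,-0.001,-0.0005,0.1285,-0.1],[0,0,0,-0.001,-0.0005,0.1285,-0.1],[0,0,0,-0.001,-0.0005,0.1285,-1],[0,0,0,-0.001,-0.0005,0.1285,-1],[0,0,0,-0.001,-0.0005,0.1285,-1]]]}}

```text
t: 33.6
eef_pos: [589.9, -376.6, 24.9]
tool_rot: [0.001, 0.0, 1.0, -0.0]
force: [-0.1, -0.0, 5.2]
width: 22.6
gripper_force: 25.1
```

Call:
{"fn": "carry_out", "kwargs": {"commands": [[[0,0,0,0,0,0,-1],[0,0,0,0,0,-0.06,-1],[0,0,0,0,0,-0.12,-1],[0,0,0,0,0.05,-0.18,-1],[0,0,0,0,0.1,-0.2,-1],[0,0,0,0.005,0.16,-0.2,-1],[0,0,0,0.01,0.21,-0.2,-1],[0,0,0,0.015,0.26,-0.2,-1]]]}}

```text
t: 34.4
eef_pos: [577.1, -166.3, 184.2]
tool_rot: [0.0, 0.0, 1.0, 0.0]
force: [1.6, 1.1, -0.8]
width: 22.6
gripper_force: 25.0
```

```bash
python3 -c "
from h import *
print(pose()[2]);go([551.1,84.2,179],90)"
```

```text
[ 577.12360038 -166.33977036  184.18433119]
turn [ 0.0003  0.0006 -0.0002] shift [0.0326 0.3132 0.0066]
```

Call:
{"fn": "carry_out", "kwargs": {"commands": [[[0,0,0,0.0326,0.315,0.006,-1],[0,0,0,0.0326,0.315,0.006,-1],[0,0,0,0.0326,0.315,0.006,-1],[0,0,0,0.0326,0.315,0.006,-1],[0,0,0,0.0326,0.315,0.006,-1],[0,0,0,0.0326,0.315,0.006,-1],[0,0,0,0.0326,0.315,0.006,-1],[0,0,0,0.0326,0.315,0.006,-1]]]}}

```text
t: 35.2
eef_pos: [551.7, 82.3, 179.0]
tool_rot: [0.0, 0.001, 1.0, -0.0]
force: [-0.4, 0.4, 0.3]
width: 21.9
gripper_force: 25.0
```

Call:
{"fn": "carry_out", "kwargs": {"commands": [[[0,0,0,0,0,0,-1],[0,0,0,0,0,0,-1],[0,0,0,0,0,0,-1],[0,0,0,0,0,0,-1],[0,0,0,0,0,0,-1],[0,0,0,0,0,0,-1],[0,0,0,0,0,0,-1],[0,0,0,0,0,0,-1]]]}}

```text
t: 36.0
eef_pos: [551.5, 83.7, 178.8]
tool_rot: [-0.0, 0.0, 1.0, -0.0]
force: [-0.2, -0.3, -0.4]
width: 22.1
gripper_force: 25.0
```

```bash
python3 held.py; python3 m.py | grep -v px
```

```text
bore px [319.7 234.9] [310 227  20  17 257] c [550.47  83.75] diam 13.2 median [549.98  83.79]
[551.49766296  83.65345087 178.79793942]
[551.48137697  83.67100102 178.8105565 ] 36.05
other [  1. 123.] [ 475. -318.    8.]
[-34.  64.] c [485.   73.9] diam 31.7
[34. 64.] c [551.4  85.5] diam 26.0
[34.  0.] c [561.7  22. ] diam 30.3
heater [528.42  16.52] yaw 9.37 resid [[0.5, 0.2], [0.2, 0.3], [0.3, 0.1]]
[551.50352271  83.67245303 178.81451385]
```

Call:
{"fn": "carry_out", "kwargs": {"commands": [[[0,0,0,-0.0004,0.0008,0.03,-1],[0,0,0,-0.0004,0.0008,0.06,-1],[0,0,0,-0.0004,0.0008,0.078,-1],[0,0,0,-0.0004,0.0008,0.08,-1],[0,0,0,-0.0004,0.0008,0.08,-1],[0,0,0,-0.0004,0.0008,0.082,-1],[0,0,0,-0.0004,0.0008,0.084,-1],[0,0,0,-0.0004,0.0008,0.085,-1]]]}}

```text
t: 36.9
eef_pos: [552.5, 84.5, 111.9]
tool_rot: [0.001, 0.0, 1.0, 0.0]
force: [-3.6, 0.3, 19.0]
width: 22.8
gripper_force: 25.3
```

Call:
{"fn": "carry_out", "kwargs": {"commands": [[[0,0,0,0,0,0,-1],[0,0,0,0,0,0,-1],[0,0,0,0,0,0,-1],[0,0,0,0,0,0,-1],[0,0,0,0,0,0,-1],[0,0,0,0,0,0,-1],[0,0,0,0,0,0,-1],[0,0,0,0,0,0,-1]]]}}

```text
t: 37.7
eef_pos: [552.5, 84.5, 112.0]
tool_rot: [0.001, 0.0, 1.0, 0.0]
force: [-2.2, -0.6, 13.3]
width: 22.8
gripper_force: 25.2
```

Contact on the rim. I'll ease the load and feel toward -x.

Call:
{"fn": "carry_out", "kwargs": {"commands": [[[0,0,0,0,0,-0.0008,-1],[0,0,0,0.0004,0,-0.0008,-1],[0,0,0,0.0008,0,-0.0008,-1],[0,0,0,0.001,0,-0.0006,-1],[0,0,0,0.0012,0,-0.0004,-1],[0,0,0,0.0012,0,-0.0002,-1],[0,0,0,0.0012,0,0,-1],[0,0,0,0.0012,0,0,-1]]]}}

```text
t: 38.5
eef_pos: [551.6, 84.5, 111.8]
tool_rot: [0.001, 0.0, 1.0, 0.0]
force: [-1.7, 0.8, 13.0]
width: 22.9
gripper_force: 25.2
```

Call:
{"fn": "carry_out", "kwargs": {"commands": [[[0,0,0,0,0,-0.0006,-1],[0,0,0,0,0.0005,-0.0006,-1],[0,0,0,0,0.001,-0.0006,-1],[0,0,0,-0.0005,0.001,-0.0006,-1],[0,0,0,-0.001,0.001,-0.0006,-1],[0,0,0,-0.001,0.0005,-0.0006,-1],[0,0,0,-0.0008,0.0007,0,-1],[0,0,0,-0.0008,0.0007,0,-1]]]}}

```text
t: 39.3
eef_pos: [552.1, 84.8, 111.8]
tool_rot: [0.001, 0.0, 1.0, 0.0]
force: [-3.2, -1.0, 13.9]
width: 22.7
gripper_force: 25.3
```

Call:
{"fn": "carry_out", "kwargs": {"commands": [[[0,0,0,0,0,-0.02,-1],[0,0,0,0,0,-0.05,-1],[0,0,0,0,0,-0.07,-1],[0,0,0,0,0,-0.07,-1],[0,0,0,0,0,-0.07,-1],[0,0,0,0,0,-0.07,-1],[0,0,0,0,0,-0.07,-1],[0,0,0,0,0,-0.07,-1]]]}}

```text
t: 40.1
eef_pos: [551.2, 84.7, 166.2]
tool_rot: [-0.0, 0.0, 1.0, -0.0]
force: [0.2, 0.0, -1.1]
width: 22.8
gripper_force: 25.0
```

```bash
python3 held.py; python3 m.py | grep -v px; python3 -c "
from h import *
c=cam('wrist'); save(c,'w6.png',(220,120,420,270),4)
p=pose()[2]
for n,(a,b) in {'est':(550.9,84.25)}.items():
  print([proj(c,(a+12.5*np.cos(t),b+12.5*np.sin(t),90)).round(0).tolist() for t in np.arange(0,6.2,np.pi/2)])"
```

```text
bore px [319.7 237. ] [310 229  20  16 253] c [552.01  84.83] diam 13.4 median [551.24  84.87]
[551.21983921  84.70720305 166.22379647]
[551.29377181  84.73238294 166.35557551] 40.15
[-34.  64.] c [484.8  73.8] diam 31.3
[34. 64.] c [550.5  84.9] diam 24.5
[34.  0.] c [562.2  22.2] diam 31.5
heater [528.59  16.32] yaw 9.79 resid [[0.6, 0.2], [0.7, 0.3], [0.1, 0.0]]
[551.37279977  84.73148375 166.47659658]
[[319.0, 213.0], [332.0, 201.0], [319.0, 188.0], [307.0, 201.0]]
```

View pics/w6.png

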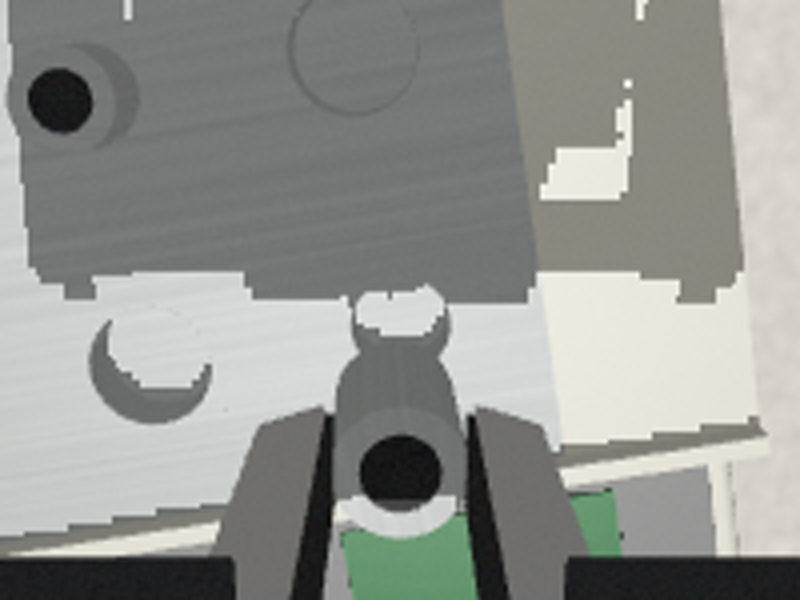

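```bash
python3 -c "
from h import *
p=pose()[2]; c=cam('wrist'); g=c['image'].max(-1).astype(int); print(p); P=cloud(c)
print([ (v,int(g[v,320]),P[v,320].round(1).tolist()) for v in range(190,258,2)])
print('bottom edge x',[ (v,ray(c,320,v,p[2]-23.1)[0].round(2)) for v in (204,205,206)],'top',[ (v,ray(c,320,v,p[2]+14.9)[0].round(2)) for v in (221,222,253,254)])
"
```

```text
[551.41225773  84.75846884 166.57270294]
[(190, 118, [544.5, 85.1, 70.6]), (192, 131, [546.5, 85.1, 71.4]), (194, 218, [548.4, 85.1, 72.3]), (196, 218, [550.8, 85.1, 71.6]), (198, 218, [552.8, 85.1, 72.5]), (200, 221, [555.2, 85.1, 71.7]), (202, 218, [557.3, 85.1, 72.1]), (204, 117, [559.6, 85.1, 71.5]), (206, 107, [539.9, 85.1, 146.7]), (208, 107, [540.3, 85.1, 151.2]), (210, 108, [540.4, 85.1, 156.1]), (212, 108, [540.2, 85.1, 161.7]), (214, 108, [540.2, 85.1, 166.4]), (216, 109, [540.4, 85.1, 170.4]), (218, 110, [540.3, 85.1, 175.0]), (220, 109, [540.4, 85.1, 179.0]), (222, 117, [540.7, 85.1, 182.1]), (224, 116, [542.6, 85.1, 180.8]), (226, 112, [543.7, 85.1, 181.6]), (228, 88, [545.3, 85.1, 181.4]), (230, 23, [546.6, 85.1, 181.6]), (232, 25, [547.4, 85.1, 183.1]), (234, 24, [549.3, 85.1, 182.0]), (236, 24, [550.9, 85.1, 181.7]), (238, 22, [552.2, 85.1, 182.0]), (240, 23, [553.5, 85.1, 182.3]), (242, 24, [555.1, 85.1, 182.1]), (244, 28, [556.6, 85.1, 182.0]), (246, 68, [557.7, 85.1, 182.9]), (248, 186, [559.6, 85.1, 181.9]), (250, 209, [560.8, 85.1, 182.4]), (252, 209, [563.1, 85.1, 180.7]), (254, 183, [564.2, 85.1, 181.6]), (256, 153, [624.9, 85.1, 62.5])]
bottom edge x [(204, np.float64(539.23)), (205, np.float64(540.07)), (206, np.float64(540.9))] top [(221, np.float64(540.24)), (222, np.float64(540.95)), (253, np.float64(563.51)), (254, np.float64(564.26))]
```

Call:
{"fn": "carry_out", "kwargs": {"commands": [[[0,0,0,0.0018,-0.0007,0.03,-1],[0,0,0,0.0018,-0.0007,0.055,-1],[0,0,0,0.0018,-0.0007,0.064,-1],[0,0,0,0.0018,-0.0007,0.064,-1],[0,0,0,0.0018,-0.0007,0.064,-1],[0,0,0,0.0018,-0.0007,0.066,-1],[0,0,0,0.0018,-0.0007,0.068,-1],[0,0,0,0.0018,-0.0007,0.069,-1]]]}}

```text
t: 41.1
eef_pos: [550.4, 84.4, 112.0]
tool_rot: [0.0, 0.0, 1.0, 0.0]
force: [0.9, 0.7, 7.1]
width: 22.6
gripper_force: 25.1
```

Call:
{"fn": "carry_out", "kwargs": {"commands": [[[0,0,0,0,0,0,-1],[0,0,0,0,0,0,-1],[0,0,0,0,0,0,-1],[0,0,0,0,0,0,-1],[0,0,0,0,0,0,-1],[0,0,0,0,0,0,-1],[0,0,0,0,0,0,-1],[0,0,0,0,0,0,-1]]]}}

```text
t: 41.9
eef_pos: [550.5, 84.5, 112.0]
tool_rot: [0.0, 0.0, 1.0, 0.0]
force: [-0.2, 0.5, 6.5]
width: 22.5
gripper_force: 25.1
```

Call:
{"fn": "carry_out", "kwargs": {"commands": [[[0,0,0,0.0003,0,0,-1],[0,0,0,0.0006,0,0,-1],[0,0,0,0.0006,-0.0003,0,-1],[0,0,0,0.0006,-0.0006,0,-1],[0,0,0,0.0006,-0.0006,0,-1],[0,0,0,0.0006,-0.0006,0,-1],[0,0,0,0.0006,-0.0006,0,-1],[0,0,0,0.0006,-0.0006,0,-1]]]}}

```text
t: 42.7
eef_pos: [550.2, 84.2, 112.1]
tool_rot: [0.001, 0.0, 1.0, 0.0]
force: [0.4, 2.6, 5.4]
width: 22.7
gripper_force: 25.0
```

Call:
{"fn": "carry_out", "kwargs": {"commands": [[[0,0,0,0,-0.0003,0,-1],[0,0,0,0,-0.0006,0,-1],[0,0,0,0,-0.0009,0,-1],[0,0,0,0.0004,-0.0009,0,-1],[0,0,0,0.0008,-0.0009,0,-1],[0,0,0,0.0008,-0.0006,0,-1],[0,0,0,0.0008,-0.0003,0,-1],[0,0,0,0.0008,0,0,-1]]]}}

```text
t: 43.5
eef_pos: [549.6, 84.2, 112.1]
tool_rot: [0.001, 0.0, 1.0, 0.0]
force: [1.4, 2.3, 5.9]
width: 22.7
gripper_force: 25.0
```

Call:
{"fn": "carry_out", "kwargs": {"commands": [[[0,0,0,0,0,-0.01,-1],[0,0,0,0,0,-0.03,-1],[0,0,0,0,0,-0.04,-1],[0,0,0,0,0,-0.04,-1],[0,0,0,0,0,-0.04,-1],[0,0,0,0,0,-0.04,-1],[0,0,0,0,0,-0.04,-1],[0,0,0,0,0,-0.04,-1]]]}}

```text
t: 44.3
eef_pos: [548.8, 83.7, 143.2]
tool_rot: [-0.0, 0.0, 1.0, -0.0]
force: [0.2, -0.6, -0.1]
width: 22.7
gripper_force: 25.0
```

```bash
cat > rel.py <<'E'
from h import *
from scipy.optimize import least_squares
def circ(Q,r=None):
    f=lambda p:np.hypot(Q[:,0]-p[0],Q[:,1]-p[1])-(r if r else p[2])
    return least_squares(f,list(Q.mean(0))+([] if r else [12]),loss="soft_l1",f_scale=.3).x
def rel(w0,r,rs):
    p=pose()[2]; c=cam("wrist"); P=cloud(c); z=P[:,:,2]
    # held sleeve wall: facing side points, below its top
    d=np.hypot(P[:,:,0]-p[0],P[:,:,1]-p[1]); w=P[(d<rs+3)&(z<p[2]+12)&(z>p[2]-20)]; w=w[w[:,0]<p[0]-3]
    s=circ(w[:,:2],rs); print("tcp",p,"sleeve wall n",len(w),s.round(2))
    for lo,hi in ((-20,-10),(-10,0),(0,12)):
        q=w[(w[:,2]>p[2]+lo)&(w[:,2]<p[2]+hi)]
        if len(q)>10: print("  z",lo,circ(q[:,:2],rs).round(2))
    # well mouth: boundary between face (z~90) and inside (<87.5) pixels, cast on z=90
    ins=((z<87.5)&(z>60)).astype(np.uint8); fc=(abs(z-90)<2.5)
    b=(ins>0)&(cv2.dilate(fc.astype(np.uint8),np.ones((3,3)))>0)
    E=np.array([ray(c,u,v,90)[:2] for v,u in np.argwhere(b)]); E=E[np.hypot(*(E-w0).T)<r+4]
    o=circ(E,r-.3); print("well n",len(E),o.round(2),"rms",np.sqrt(np.mean((np.hypot(*(E-o).T)-r+.3)**2)).round(2),"free",circ(E).round(2))
    return c
if __name__=="__main__":
    import sys; a=[float(x) for x in sys.argv[1:]]; rel(np.array(a[:2]),a[2],a[3])
E
python3 rel.py 550.9 84.4 12.5 12
```

```text
tcp [548.75070151  83.71174127 143.24879654] sleeve wall n 414 [549.44  83.29]
  z -20 [549.28  82.94]
  z -10 [549.43  83.21]
  z 0 [549.56  83.56]
well n 54 [551.75  84.72] rms 0.42 free [551.16  84.83  11.72]
```

```bash
python3 -c "
from h import *; from rel import circ
p=pose()[2]; c=cam('wrist'); P=cloud(c); z=P[:,:,2]; print(p)
ins=((z<87.5)&(z>60)).astype(np.uint8); fc=(abs(z-90)<2.5); b=(ins>0)&(cv2.dilate(fc.astype(np.uint8),np.ones((3,3)))>0)
E0=np.array([ray(c,u,v,90)[:2] for v,u in np.argwhere(b)])
a=np.radians(9.45); R=np.array([[np.cos(a),-np.sin(a)],[np.sin(a),np.cos(a)]])
for k,r in (((-34,64),15.5),((34,0),15.5),((34,64),12.5)):
  w=np.array([528.05,15.7])+R@k; E=E0[np.hypot(*(E0-w).T)<r+3]
  if len(E)>15: o=circ(E); print('well',k,'grid',w.round(2),len(E),o.round(2))
for k,r in (((-34,-64),15),((34,-64),12),((-34,0),12)):
  w=np.array([528.05,15.7])+R@k; m=(np.hypot(P[:,:,0]-w[0],P[:,:,1]-w[1])<r+5)&(z>106)&(z<114)
  if m.sum()<30: print(k,m.sum()); continue
  cn=max(cv2.findContours(m.astype(np.uint8),0,2)[0],key=cv2.contourArea)[:,0]
  E=np.array([ray(c,u,v,110)[:2] for u,v in cn]); print('sleeve',k,'grid',w.round(2),len(E),circ(E).round(2))
"
```

```text
[548.79740782  83.71539826 143.30395141]
well (-34, 64) grid [484.    73.25] 138 [484.25  73.76  14.72]
well (34, 0) grid [561.59  21.28] 122 [561.38  22.14  14.42]
well (34, 64) grid [551.08  84.41] 54 [551.21  84.91  11.77]
sleeve (-34, -64) grid [505.02 -53.01] 56 [504.95 -51.76  15.23]
sleeve (34, -64) grid [572.1  -41.85] 52 [571.91 -40.24  12.35]
sleeve (-34, 0) grid [494.51  10.12] 45 [494.54  10.93  11.95]
```

Call:
{"fn": "carry_out", "kwargs": {"commands": [[[0,0,0,-0.002,0.0012,0.01,-1],[0,0,0,-0.002,0.0012,0.025,-1],[0,0,0,-0.002,0.0012,0.034,-1],[0,0,0,-0.002,0.0012,0.036,-1],[0,0,0,-0.002,0.0012,0.0365,-1],[0,0,0,-0.002,0.0012,0.038,-1],[0,0,0,-0.002,0.0012,0.039,-1],[0,0,0,-0.002,0.0012,0.0395,-1]]]}}

```text
t: 45.2
eef_pos: [550.7, 84.8, 112.2]
tool_rot: [0.0, 0.0, 1.0, 0.0]
force: [0.3, -0.4, 1.2]
width: 22.8
gripper_force: 25.0
```

Call:
{"fn": "carry_out", "kwargs": {"commands": [[[0,0,0,0,0,0,-1],[0,0,0,0,0.0004,0,-1],[0,0,0,0,0.0004,0,-1],[0,0,0,0.0004,0.0004,0,-1],[0,0,0,0.0004,0.0004,0,-1],[0,0,0,0.0004,0.0008,0,-1],[0,0,0,0,0.0008,0,-1],[0,0,0,0,0.0004,0,-1]]]}}

```text
t: 46.0
eef_pos: [550.5, 85.2, 111.9]
tool_rot: [-0.0, 0.0, 1.0, 0.0]
force: [-0.2, 1.4, -0.3]
width: 22.6
gripper_force: 25.0
```

Call:
{"fn": "carry_out", "kwargs": {"commands": [[[0,0,0,0,-0.0003,0,-1],[0,0,0,0,-0.0003,0.0005,-1],[0,0,0,0,-0.0003,0.001,-1],[0,0,0,0,-0.0003,0.0015,-1],[0,0,0,0,-0.0003,0.002,-1],[0,0,0,0,-0.0003,0.0025,-1],[0,0,0,0,-0.0003,0.0025,-1],[0,0,0,0,-0.0003,0.0025,-1]]]}}

```text
t: 46.8
eef_pos: [550.6, 84.9, 110.0]
tool_rot: [-0.0, 0.0, 1.0, 0.0]
force: [0.2, 3.7, 0.4]
width: 22.5
gripper_force: 25.0
```

It's in. Deeper with +0.3 mm in y, then release.

Call:
{"fn": "carry_out", "kwargs": {"commands": [[[0,0,0,0,0.0004,0.001,-1],[0,0,0,0,0.0004,0.004,-1],[0,0,0,0,0.0004,0.006,-1],[0,0,0,0,0.0004,0.0065,-0.2],[0,0,0,0,0.0004,0.0065,-0.2],[0,0,0,0,0.0004,0.0065,-0.2],[0,0,0,0,0.0004,-0.03,-0.2],[0,0,0,0,0.0004,-0.08,-0.2]]]}}

```text
t: 47.6
eef_pos: [549.3, 84.5, 173.4]
tool_rot: [-0.002, 0.001, 1.0, -0.001]
force: [-0.3, 0.5, 1.0]
width: 37.9
gripper_force: 0.0
```

```bash
python3 home.py 551 85;  python3 -c "
from h import *
print(pose()[2]); go([423.5,-380.3,130],90)"
```

```text
t 47.6 tcp [549.2919928  84.5399278 173.3868032] n 548 top z [109.8 110.6 111.1] ctr [549.5  84.8]
[552.69594389  84.8043021  180.44762236]
turn [ 0.0008  0.0029 -0.0013] shift [ 0.1606 -0.5818  0.0616]
```

Call:
{"fn": "carry_out", "kwargs": {"commands": [[[0,0,0,0.159,-0.582,0,0],[0,0,0,0.159,-0.582,0,0],[0,0,0,0.159,-0.582,0,0],[0,0,0,0.159,-0.582,0,0],[0,0,0,0.159,-0.582,0,0],[0,0,0,0.159,-0.582,0,0],[0,0,0,0.159,-0.582,0,0],[0,0,0,0.159,-0.582,0,0]]]}}

```text
t: 48.45
eef_pos: [444.0, -302.5, 174.3]
tool_rot: [0.0, 0.0, 1.0, -0.0]
force: [0.8, -0.4, 0.5]
width: 46.9
gripper_force: 0.0
```

```bash
python3 -c "
from h import *
for i in range(3): cam('top')
print(pose()[2])"; python3 near.py 423.5 -380.3
```

```text
[ 443.05458793 -303.99825995  174.10159038]
other [300. 206.] [ 471. -330.   18.]
t 48.6 tcp [ 443.05458793 -303.99825995  174.10159038] sleeve [ 422.5 -380.5   30.6] w 46.82145842695009
[ 444.06428735 -301.82301222  173.9149187 ]
turn [-0.0002 -0.0002 -0.0024] shift [ 0.0265 -0.0984  0.1887]
```

Call:
{"fn": "carry_out", "kwargs": {"commands": [[[0,0,0,0.026,-0.05,0,0],[0,0,0,0.026,-0.0974,0.03,0],[0,0,0,0.026,-0.0974,0.0625,0],[0,0,0,0.026,-0.0974,0.0625,0],[0,0,0,0.026,-0.0974,0.0625,0],[0,0,0,0.026,-0.0974,0.0625,0],[0,0,0,0.026,-0.0974,0.0625,0],[0,0,0,0.026,-0.0974,0.0625,0]]]}}

```text
t: 49.45
eef_pos: [424.7, -378.2, 124.9]
tool_rot: [0.001, -0.0, 1.0, -0.0]
force: [-0.6, 0.0, 0.8]
width: 47.2
gripper_force: 0.0
```

```bash
python3 near.py 423.5 -380.3
```

```text
other [352. 231.] [ 470. -341.   17.]
t 49.45 tcp [ 424.68998135 -378.17858581  124.92654603] sleeve [ 422.4 -380.9   30.5] w 47.18978819784121
[ 424.49066324 -378.25879085  124.7235731 ]
turn [-0.0002  0.0007 -0.    ] shift [ 0.0028 -0.0033  0.1272]
```

Call:
{"fn": "carry_out", "kwargs": {"commands": [[[0,0,0,0.0024,-0.0031,0.05,0],[0,0,0,0.0024,-0.0031,0.1,0],[0,0,0,0.0024,-0.0031,0.124,0],[0,0,0,0.0024,-0.0031,0.127,0],[0,0,0,0.0024,-0.0031,0.127,0],[0,0,0,0.0024,-0.0031,0.127,-1],[0,0,0,0.0024,-0.0031,0.127,-1],[0,0,0,0.0024,-0.0031,0.127,-1]]]}}

```text
t: 50.3
eef_pos: [422.7, -381.2, 23.4]
tool_rot: [0.001, 0.0, 1.0, -0.0]
force: [-0.1, 0.8, 7.3]
width: 28.6
gripper_force: 25.0
```

Call:
{"fn": "carry_out", "kwargs": {"commands": [[[0,0,0,0,0,0,-1],[0,0,0,0,0,-0.06,-1],[0,0,0,0,0,-0.12,-1],[0,0,0,-0.02,0.05,-0.18,-1],[0,0,0,-0.04,0.1,-0.2,-1],[0,0,0,-0.06,0.16,-0.2,-1],[0,0,0,-0.08,0.21,-0.2,-1],[0,0,0,-0.1,0.26,-0.2,-1]]]}}

```text
t: 51.1
eef_pos: [502.9, -170.6, 183.3]
tool_rot: [0.001, 0.0, 1.0, 0.0]
force: [0.1, -0.1, -1.3]
width: 28.8
gripper_force: 25.0
```

```bash
python3 -c "
from h import *
print(pose()[2]);go([561.5,21.5,179],90)"
```

```text
[ 502.90713392 -170.57932565  183.26601867]
turn [ 0.0004  0.001  -0.    ] shift [-0.0732  0.2401  0.0056]
```

Call:
{"fn": "carry_out", "kwargs": {"commands": [[[0,0,0,-0.0732,0.2405,0.006,-1],[0,0,0,-0.0732,0.2405,0.006,-1],[0,0,0,-0.0732,0.2405,0.006,-1],[0,0,0,-0.0732,0.2405,0.006,-1],[0,0,0,-0.0732,0.2405,0.006,-1],[0,0,0,-0.0732,0.2405,0.006,-1],[0,0,0,-0.0732,0.2405,0.006,-1],[0,0,0,-0.0732,0.2405,0.006,-1]]]}}

```text
t: 51.9
eef_pos: [560.7, 17.8, 177.9]
tool_rot: [0.0, 0.001, 1.0, -0.0]
force: [-0.4, -0.2, -1.4]
width: 29.0
gripper_force: 25.0
```

Call:
{"fn": "carry_out", "kwargs": {"commands": [[[0,0,0,0,0,0,-1],[0,0,0,0,0,0,-1],[0,0,0,0,0,0,-1],[0,0,0,0,0,0,-1],[0,0,0,0,0,0,-1],[0,0,0,0,0,0,-1],[0,0,0,0,0,0,-1],[0,0,0,0,0,0,-1]]]}}

```text
t: 52.7
eef_pos: [560.9, 19.3, 177.6]
tool_rot: [-0.0, 0.0, 1.0, -0.0]
force: [-0.8, -0.7, -1.0]
width: 28.3
gripper_force: 25.0
```

```bash
python3 rel.py 561.6 21.5 15.5 15; python3 held.py
```

```text
tcp [560.93703024  19.32661802 177.61441474] sleeve wall n 460 [561.08  19.5 ]
  z -20 [561.08  19.66]
  z -10 [561.06  19.54]
  z 0 [561.1   19.37]
well n 70 [562.29  21.58] rms 0.59 free [561.51  21.71  14.55]
bore px [319.4 234.5] [306 223  28  22 495] c [560.33  19.31] diam 19.1 median [559.17  19.28]
[560.89572418  19.30382011 177.61130988]
```

Call:
{"fn": "carry_out", "kwargs": {"commands": [[[0,0,0,-0.0011,0.0027,0.03,-1],[0,0,0,-0.0011,0.0027,0.06,-1],[0,0,0,-0.0011,0.0027,0.078,-1],[0,0,0,-0.0011,0.0027,0.08,-1],[0,0,0,-0.0011,0.0027,0.08,-1],[0,0,0,-0.0011,0.0027,0.0815,-1],[0,0,0,-0.0011,0.0027,0.0825,-1],[0,0,0,-0.0011,0.0027,0.083,-1]]]}}

```text
t: 53.6
eef_pos: [562.0, 21.6, 111.7]
tool_rot: [0.0, 0.0, 1.0, 0.0]
force: [0.1, -0.3, -1.2]
width: 28.9
gripper_force: 25.0
```

Call:
{"fn": "carry_out", "kwargs": {"commands": [[[0,0,0,0,0,0,-1],[0,0,0,0,0,0,-1],[0,0,0,0,0,0.0003,-1],[0,0,0,0,0,0.0006,-1],[0,0,0,0,0,0.001,-1],[0,0,0,0,0,0.001,-1],[0,0,0,0,0,0.001,-1],[0,0,0,0,0,0.001,-1]]]}}

```text
t: 54.4
eef_pos: [561.8, 21.4, 110.4]
tool_rot: [-0.0, 0.0, 1.0, -0.0]
force: [0.2, 0.1, -0.8]
width: 28.6
gripper_force: 25.0
```

In, with no force. Deeper, then release.

Call:
{"fn": "carry_out", "kwargs": {"commands": [[[0,0,0,0,0,0.002,-1],[0,0,0,0,0,0.005,-1],[0,0,0,0,0,0.007,-1],[0,0,0,0,0,0.007,-0.1],[0,0,0,0,0,0.007,-0.1],[0,0,0,0,0,0.007,-0.1],[0,0,0,0,0,-0.03,-0.1],[0,0,0,0,0,-0.08,-0.1]]]}}

```text
t: 55.2
eef_pos: [560.6, 21.2, 173.9]
tool_rot: [-0.002, 0.0, 1.0, -0.001]
force: [0.8, 0.3, 0.9]
width: 42.5
gripper_force: 0.0
```

```bash
python3 home.py 561.6 21.5; python3 -c "
from h import *
c=cam('top'); save(c,'t5.png',(150,145,450,275),2.6)
P=cloud(c)
for n,w in (('a',(505,-53)),('b',(572,-42)),('c',(494.4,10)),('d',(551.2,85)),('e',(561.6,21.5))):
  m=np.hypot(P[:,:,0]-w[0],P[:,:,1]-w[1])<11; print(n,np.percentile(P[m][:,2],[50,80]).round(1))
s=P[150:185,300:335]; print('button px', [(u,v,P[v,u].round(0).tolist()) for u,v in ((318,171),(318,173),(312,171))])"
```

```text
t 55.2 tcp [560.60469949  21.19600009 173.92598009] n 824 top z [109.9 110.5 111.1] ctr [560.   21.5]
a [109.3 113.2]
b [332.4 586.8]
c [659.  663.9]
d [601.6 601.6]
e [607.7 608.9]
button px [(318, 171, [521.0, -17.0, 634.0]), (318, 173, [517.0, -17.0, 634.0]), (312, 171, [521.0, -5.0, 634.0])]
```

View pics/t5.png

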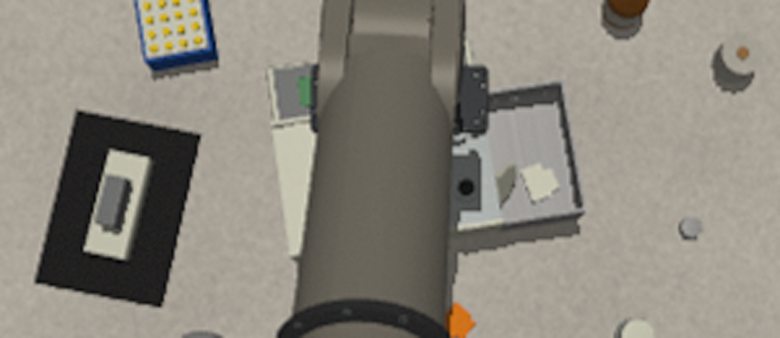

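All bench sleeves are inserted, the scraper is on the mat near its centre (126,205), and the shards are in the trough. Next I'll locate the button.

```bash
python3 -c "
from h import *
c=pickle.load(open('top.pkl','rb')); P=cloud(c); z=P[:,:,2]
print(z[166:177,313:324].round(0))
m=np.zeros((400,640),np.uint8); m[160:182,305:332]=(c['image'][160:182,305:332].min(-1)>150)
n,l,st,ce=cv2.connectedComponentsWithStats(m); i=1+st[1:,4].argmax(); print(ce[i],st[i])
h=np.median(z[l==i]); print(h,ray(c,*ce[i],h))
a=np.radians(9.45); d=ray(c,*ce[i],h)[:2]-[528.05,15.7]; print('heater frame',d@[np.cos(a),np.sin(a)],d@[-np.sin(a),np.cos(a)])
b=ray(c,*ce[i],h); print(pose()[2]); go([b[0],b[1],h+40],99.45)"
```

```text
[[56. 76. 74. 73. 72. 69. 75. 67. 76. 75. 64.]
 [70. 75. 77. 82. 77. 84. 83. 87. 79. 77. 67.]
 [73. 74. 80. 90. 86. 82. 87. 82. 82. 79. 67.]
 [73. 85. 87. 81. 83. 81. 86. 81. 80. 71. 70.]
 [77. 77. 84. 83. 87. 81. 87. 82. 85. 69. 71.]
 [76. 86. 83. 84. 85. 81. 84. 87. 90. 74. nan]
 [76. 85. 83. 85. 79. nan 80. 90. 87. 71. 73.]
 [76. 70. 78. 87. 80. 82. 84. 86. 73. 71. 73.]
 [72. 71. 70. 71. 81. 81. 80. 75. 71. 73. 70.]
 [80. 68. 64. 64. 72. 75. 66. 74. 74. 73. 70.]
 [60. 69. 70. 78. 72. 67. 75. 77. 70. 64. 64.]]
[328.93023256 172.58139535] [321 160  11  22  43]
60.87814763577717 [651.6474984  -54.02844441  60.87814764]
heater frame 110.47169513614456 -89.07526112586748
[564.22536731  21.25691997 178.76289266]
turn [ 0.0007  0.0039 -0.1059] shift [-0.1088 -0.0941  0.0979]
```

```bash
python3 -c "
from h import *
c=pickle.load(open('top.pkl','rb')); b=ray(c,317.9,170.8,83); print(b)
a=np.radians(9.45); d=b[:2]-[528.05,15.7]; print('heater frame',d@[np.cos(a),np.sin(a)],d@[-np.sin(a),np.cos(a)])
print(pose()[2]); go([b[0],b[1],150],90)
c=cam('wrist'); save(c,'w7.png'); P=cloud(c); z=P[:,:,2]; m=(np.hypot(P[:,:,0]-b[0],P[:,:,1]-b[1])<25)&(z>78)&(z<90)
if m.sum()>10: print(m.sum(),np.median(P[m],0),cv2.minEnclosingCircle(P[m][:,:2].astype(np.float32)))"
```

```text
[651.80549117 -19.1946282   83.        ]
heater frame 116.34679826271582 -54.74010601879504
[564.22536731  21.25691997 178.76289266]
turn [ 0.001   0.0038 -0.0009] shift [-0.1093 -0.0505  0.0365]
227 [653.33365878 -14.72178803  82.38271698] ((653.2650146484375, -18.739913940429688), 13.019163131713867)
```

Call:
{"fn": "carry_out", "kwargs": {"commands": [[[0,0,0,-0.06,-0.025,0,-1],[0,0,0,-0.1134,-0.0505,0,-1],[0,0,0,-0.1134,-0.0505,0.03,-1],[0,0,0,-0.1134,-0.0505,0.07,-1],[0,0,0,-0.1134,-0.0505,0.07,-1],[0,0,0,-0.1134,-0.0505,0.07,-1],[0,0,0,-0.1134,-0.0505,0.07,-1],[0,0,0,-0.1134,-0.0505,0.07,-1]]]}}

```text
t: 56.15
eef_pos: [653.2, -18.8, 119.9]
tool_rot: [0.001, 0.0, 1.0, 0.0]
force: [0.8, -0.5, 0.8]
width: 0.6
gripper_force: 0.0
```

```bash
python3 -c "
from h import *
s=pose();print(s[2],s[0]['width']); go([652.7,-19,87],90)
c=cam('wrist'); P=cloud(c); z=P[:,:,2]; m=(np.hypot(P[:,:,0]-652.5,P[:,:,1]+19)<22)&(z>78)&(z<88)
print(m.sum(),np.median(P[m],0),cv2.minEnclosingCircle(P[m][:,:2].astype(np.float32)))"
```

```text
[653.16073236 -18.84772359 119.91012518] 0.5881104072490119
turn [ 0.0003  0.0013 -0.0003] shift [ 0.0007 -0.0002  0.0411]
590 [651.7110701  -18.46202538  82.50332115] ((653.6270141601562, -18.53868865966797), 12.81083869934082)
```

Call:
{"fn": "carry_out", "kwargs": {"commands": [[[0,0,0,0,0,0.02,-1],[0,0,0,0,0,0.032,-1],[0,0,0,0,0,0.036,-1],[0,0,0,0,0,0.04,-1],[0,0,0,0,0,0.042,-1],[0,0,0,0,0,0.042,-1],[0,0,0,0,0,0.042,-1],[0,0,0,0,0,0.042,-1]]]}}

```text
t: 57.0
eef_pos: [652.6, -19.0, 85.1]
tool_rot: [0.0, 0.0, 1.0, 0.0]
force: [-0.5, 0.5, 0.5]
width: 0.4
gripper_force: 0.0
```

```bash
python3 -c "
from h import *
for i in range(3): c=cam('scene'); s=pose(); print(s[2],s[0]['force'].round(1))
save(c,'s8.png',(280,170,430,290),5)"
```

```text
[652.62055458 -18.97797223  85.04056352] [-0.1  0.5  0.4]
[652.60646243 -19.02384333  85.04180789] [ 0.1  0.  -0.5]
[652.57617523 -19.00955519  84.98757274] [0.6 0.1 0.8]
```

View pics/s8.png

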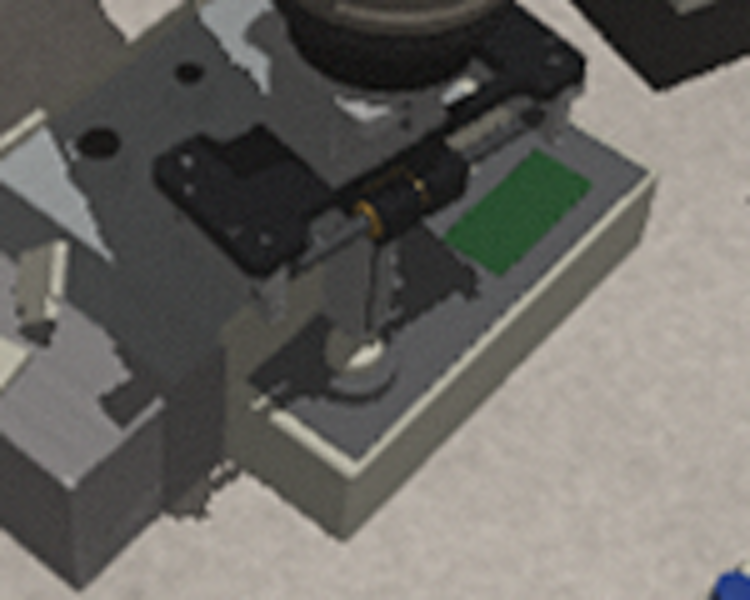

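The finger is over the button at (360,350) and carries no load yet. I'll push further, gently.

Call:
{"fn": "carry_out", "kwargs": {"commands": [[[0,0,0,0,0,0.001,-1],[0,0,0,0,0,0.002,-1],[0,0,0,0,0,0.003,-1],[0,0,0,0,0,0.004,-1],[0,0,0,0,0,0.004,-1],[0,0,0,0,0,0.004,-1],[0,0,0,0,0,0.004,-1],[0,0,0,0,0,0.004,-1]]]}}

```text
t: 57.95
eef_pos: [652.5, -19.0, 81.7]
tool_rot: [0.0, 0.0, 1.0, -0.0]
force: [-0.1, 0.8, 0.2]
width: 0.4
gripper_force: 0.0
```

```bash
python3 -c "
from h import *
c=cam('scene'); s=pose(); P=cloud(c)
for q in ((652.5,-19,82.5),(652.5,-19,76.5),(652.5,-19,70),(652.5,-19,61)): print(q,proj(c,q).round(1))
for v in range(232,252,2): print(v,[(P[v,u].round(0).astype(int).tolist(),int(c['image'][v,u].max())) for u in range(344,362,3)])
save(c,'s9.png',(325,210,385,255),12)"
```

```text
(652.5, -19, 82.5) [350.  237.6]
(652.5, -19, 76.5) [349.8 239.2]
(652.5, -19, 70) [349.7 240.9]
(652.5, -19, 61) [349.4 243.2]
232 [([645, -32, 107], 64), ([655, -33, 117], 68), ([662, -31, 122], 71), ([660, -19, 112], 50), ([662, -12, 108], 68), ([641, 21, 59], 75)]
234 [([623, -10, 57], 47), ([656, -33, 111], 68), ([662, -30, 114], 71), ([660, -18, 103], 49), ([662, -11, 99], 71), ([645, 18, 59], 42)]
236 [([635, -21, 71], 45), ([655, -32, 102], 76), ([662, -29, 107], 67), ([660, -18, 96], 50), ([645, 8, 58], 47), ([649, 14, 58], 68)]
238 [([639, -24, 70], 40), ([648, -24, 81], 83), ([661, -28, 97], 76), ([658, -14, 82], 73), ([656, -3, 71], 89), ([655, 8, 61], 86)]
240 [([645, -30, 75], 50), ([653, -28, 81], 84), ([656, -22, 80], 74), ([661, -17, 81], 190), ([659, -6, 69], 112), ([659, 4, 61], 83)]
242 [([648, -32, 72], 44), ([656, -31, 79], 82), ([660, -26, 80], 163), ([665, -21, 81], 155), ([665, -11, 72], 84), ([663, 1, 61], 84)]
244 [([652, -35, 71], 50), ([657, -31, 73], 58), ([664, -28, 78], 91), ([666, -21, 74], 92), ([668, -14, 71], 89), ([668, -3, 61], 78)]
246 [([656, -39, 71], 44), ([661, -34, 72], 96), ([664, -28, 70], 91), ([668, -22, 69], 92), ([672, -17, 70], 84), ([671, -6, 60], 82)]
248 [([657, -40, 65], 41), ([664, -37, 71], 54), ([667, -31, 68], 78), ([673, -27, 72], 74), ([674, -18, 65], 57), ([675, -10, 59], 91)]
250 [([656, -38, 55], 93), ([664, -37, 62], 65), ([670, -33, 66], 54), ([674, -27, 65], 68), ([676, -20, 61], 89), ([679, -12, 57], 90)]
```

View pics/s9.png

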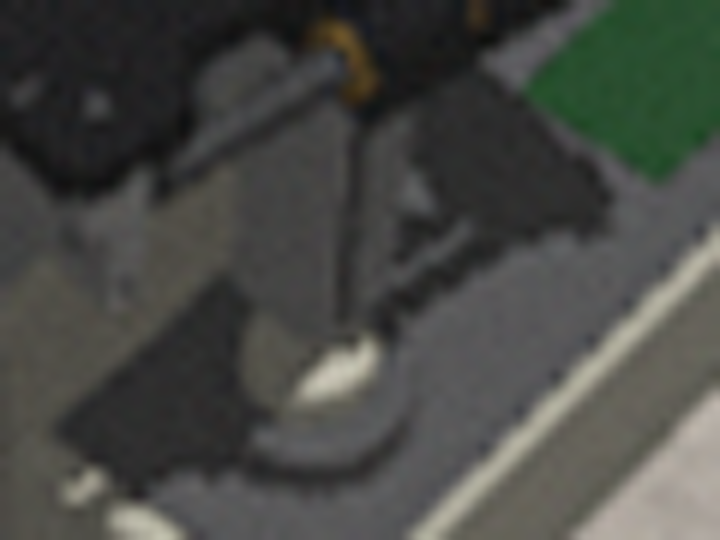

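The button is still up (its top reads z≈81), and the finger end looks a little above it. I'll keep descending by feel.

Call:
{"fn": "carry_out", "kwargs": {"commands": [[[0,0,0,0,0,0.001,-1],[0,0,0,0,0,0.002,-1],[0,0,0,0,0,0.003,-1],[0,0,0,0,0,0.004,-1],[0,0,0,0,0,0.005,-1],[0,0,0,0,0,0.006,-1],[0,0,0,0,0,0.006,-1],[0,0,0,0,0,0.006,-1]]]}}

```text
t: 58.8
eef_pos: [652.5, -19.0, 76.8]
tool_rot: [-0.0, 0.0, 1.0, -0.0]
force: [-0.1, 0.1, -0.9]
width: 0.4
gripper_force: 0.0
```

```bash
python3 -c "
from h import *
c=cam('scene'); s=pose(); P=cloud(c); print(s[2],s[0]['force'].round(1))
for v in range(228,248,2): print(v,[(P[v,u].round(0).astype(int).tolist(),int(c['image'][v,u].max())) for u in range(344,360,2)])
save(c,'s10.png',(325,210,385,255),12)"
```

```text
[652.53625352 -19.05903262  76.8622201 ] [ 0.3 -0.7 -0.6]
228 [([645, -33, 121], 74), ([650, -32, 125], 64), ([656, -32, 131], 67), ([662, -32, 138], 71), ([663, -27, 134], 70), ([660, -17, 124], 53), ([662, -13, 123], 71), ([632, 26, 62], 72)]
230 [([644, -32, 112], 72), ([651, -32, 119], 66), ([657, -32, 125], 67), ([661, -30, 128], 67), ([661, -24, 124], 70), ([662, -19, 120], 51), ([662, -13, 115], 75), ([635, 24, 59], 51)]
232 [([645, -32, 106], 65), ([650, -31, 111], 68), ([658, -32, 119], 64), ([662, -30, 122], 70), ([662, -25, 118], 70), ([662, -18, 113], 58), ([661, -10, 104], 71), ([640, 19, 60], 49)]
234 [([646, -32, 100], 59), ([651, -32, 105], 68), ([657, -31, 111], 71), ([661, -28, 112], 69), ([662, -23, 109], 75), ([661, -17, 103], 60), ([661, -10, 98], 69), ([643, 16, 58], 48)]
236 [([633, -20, 69], 41), ([652, -31, 98], 69), ([659, -33, 106], 68), ([662, -29, 106], 70), ([661, -22, 100], 69), ([662, -16, 96], 60), ([645, 8, 59], 57), ([648, 12, 59], 63)]
238 [([639, -25, 72], 40), ([648, -27, 83], 84), ([659, -32, 98], 74), ([663, -29, 100], 71), ([661, -21, 91], 65), ([661, -15, 87], 71), ([656, -3, 71], 54), ([653, 7, 60], 63)]
240 [([643, -28, 71], 50), ([650, -29, 79], 82), ([655, -28, 84], 83), ([657, -23, 81], 78), ([659, -19, 80], 156), ([663, -16, 82], 145), ([661, -7, 72], 112), ([662, -2, 69], 92)]
242 [([647, -31, 70], 43), ([654, -32, 78], 79), ([658, -30, 81], 82), ([661, -26, 80], 108), ([663, -22, 80], 154), ([667, -20, 82], 121), ([664, -10, 71], 85), ([667, -7, 72], 89)]
244 [([652, -36, 71], 49), ([654, -32, 71], 50), ([661, -32, 78], 78), ([662, -27, 76], 93), ([665, -23, 75], 94), ([667, -18, 73], 87), ([668, -14, 71], 91), ([671, -10, 70], 79)]
246 [([656, -39, 72], 45), ([659, -36, 71], 62), ([661, -32, 71], 85), ([665, -29, 72], 92), ([667, -25, 71], 88), ([670, -21, 71], 92), ([673, -18, 72], 82), ([672, -11, 64], 62)]
```

View pics/s10.png

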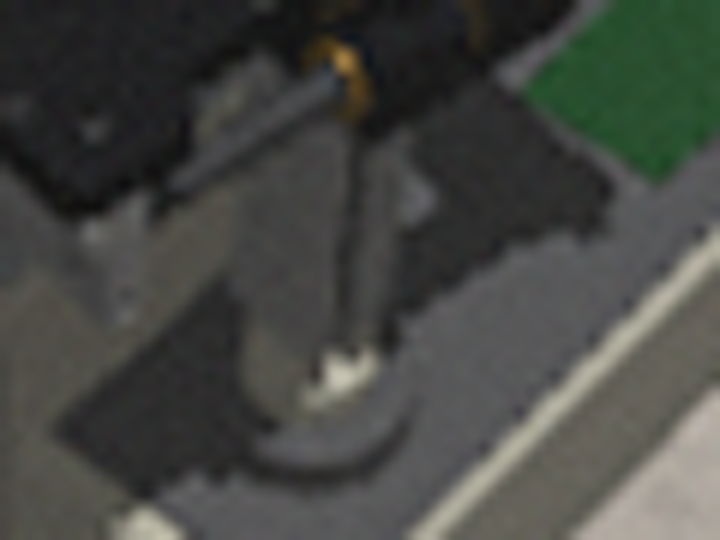

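The finger end is now about 7 mm above the button. Continuing down.

Call:
{"fn": "carry_out", "kwargs": {"commands": [[[0,0,0,0,0,0.002,-1],[0,0,0,0,0,0.004,-1],[0,0,0,0,0,0.006,-1],[0,0,0,0,0,0.008,-1],[0,0,0,0,0,0.0095,-1],[0,0,0,0,0,0.0095,-1],[0,0,0,0,0,0.0095,-1],[0,0,0,0,0,0.0095,-1]]]}}

```text
t: 59.65
eef_pos: [652.5, -19.1, 69.3]
tool_rot: [0.0, 0.0, 1.0, -0.0]
force: [-0.9, 0.7, 3.8]
width: 0.7
gripper_force: 1.3
```

Call:
{"fn": "carry_out", "kwargs": {"commands": [[[0,0,0,0,0,0.001,-1],[0,0,0,0,0,0.002,-1],[0,0,0,0,0,0.003,-1],[0,0,0,0,0,0.004,-1],[0,0,0,0,0,0.005,-1],[0,0,0,0,0,0.005,-1],[0,0,0,0,0,0.005,-1],[0,0,0,0,0,0.005,-1]]]}}

```text
t: 60.45
eef_pos: [652.7, -19.0, 66.4]
tool_rot: [0.0, 0.0, 1.0, 0.0]
force: [-7.4, 1.5, 21.8]
width: 0.4
gripper_force: 10.7
```

```bash
python3 -c "
from h import *
c=cam('scene'); s=pose(); P=cloud(c); print(s[2],s[0]['force'].round(1))
q=[P[v,u] for v in range(236,250) for u in range(342,360) if c['image'][v,u].max()>115]; print(len(q),np.median(q,0).round(1))
for v in range(238,248,2): print(v,[(P[v,u].round(0).astype(int).tolist(),int(c['image'][v,u].max())) for u in range(344,360,2)])
save(c,'s11.png',(325,210,385,255),12)"
```

```text
[652.65175506 -19.04541449  66.35124172] [-6.8  1.7 21.4]
13 [662.7 -18.4  74.2]
238 [([647, -32, 86], 50), ([653, -32, 92], 65), ([659, -31, 98], 68), ([662, -28, 98], 71), ([662, -23, 95], 64), ([662, -16, 88], 65), ([655, -2, 70], 56), ([652, 8, 58], 47)]
240 [([642, -27, 69], 45), ([652, -31, 83], 86), ([659, -31, 91], 67), ([661, -27, 89], 70), ([659, -19, 80], 46), ([662, -15, 79], 68), ([660, -6, 71], 55), ([663, -3, 71], 86)]
242 [([648, -32, 71], 44), ([652, -30, 74], 85), ([659, -31, 83], 83), ([661, -26, 80], 72), ([662, -21, 77], 135), ([663, -15, 73], 184), ([665, -11, 73], 94), ([668, -7, 72], 90)]
244 [([653, -37, 74], 47), ([655, -33, 73], 48), ([658, -29, 73], 78), ([662, -27, 76], 89), ([664, -23, 74], 154), ([666, -18, 72], 101), ([669, -15, 72], 87), ([671, -10, 70], 78)]
246 [([656, -39, 72], 46), ([658, -35, 70], 46), ([660, -30, 68], 61), ([665, -29, 72], 91), ([667, -25, 72], 90), ([669, -21, 70], 92), ([674, -19, 73], 81), ([673, -11, 65], 64)]
```

View pics/s11.png

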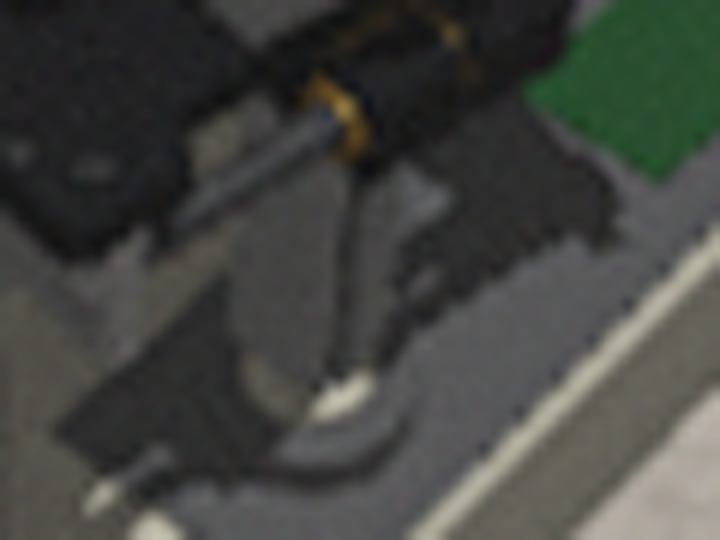

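The button is flush: its top went from 81 to 74 under 21 N. I'll retract and verify everything.

Call:
{"fn": "carry_out", "kwargs": {"commands": [[[0,0,0,0,0,-0.05,-1],[0,0,0,0,0,-0.1,-1],[0,0,0,0,0,-0.16,-1],[0,0,0,0,-0.06,-0.2,-1],[0,0,0,0,-0.12,-0.2,-1],[0,0,0,0,-0.18,-0.2,-1],[0,0,0,0,-0.24,-0.2,-1],[0,0,0,0,-0.3,-0.2,-1]]]}}

```text
t: 61.3
eef_pos: [652.0, -261.0, 225.2]
tool_rot: [0.0, 0.0, 1.0, -0.0]
force: [-0.3, -0.0, -0.2]
width: 0.5
gripper_force: 0.0
```

Call:
{"fn": "carry_out", "kwargs": {"commands": [[[0,0,0,0,-0.06,0,-1],[0,0,0,0,-0.06,0,-1],[0,0,0,0,-0.06,0,-1],[0,0,0,0,-0.06,0,-1],[0,0,0,0,-0.06,0,-1],[0,0,0,0,-0.06,0,-1],[0,0,0,0,-0.06,0,-1],[0,0,0,0,-0.06,0,-1]]]}}

```text
t: 62.1
eef_pos: [652.4, -306.5, 225.3]
tool_rot: [0.0, 0.0, 1.0, 0.0]
force: [-0.4, 0.1, 0.4]
width: 0.5
gripper_force: 0.0
```

```bash
python3 -c "
from h import *
print(ctrl.sense()['t'],pose()[2])
c=cam('top'); P=cloud(c); z=P[:,:,2]
for n,w in (('a',(505,-53)),('b',(572,-42)),('c',(494.4,10)),('d',(551.2,85)),('e',(561.6,21.5))):
  m=(np.hypot(P[:,:,0]-w[0],P[:,:,1]-w[1])<13)&(z>98); print(n,m.sum(),np.median(P[m],0).round(1))
near=np.hypot(P[:,:,0]-490,P[:,:,1]-372)<100
m=near&(abs(z-27)<6); print('scraper',cv2.minAreaRect(P[m][:,:2].astype(np.float32)),m.sum())
save(c,'t6.png',(150,145,450,275),2.6)"
```

```text
62.1 [ 652.43778666 -306.53634051  225.33106293]
a 58 [505.2 -53.5 111. ]
b 51 [572.7 -41.2 110.2]
c 54 [493.9   9.3 109.7]
d 57 [550.9  84.9 108.8]
e 58 [561.   22.1 110.7]
scraper ((493.372802734375, 369.8266906738281), (51.41642379760742, 125.69574737548828), 79.0577392578125) 391
```

View pics/t6.png

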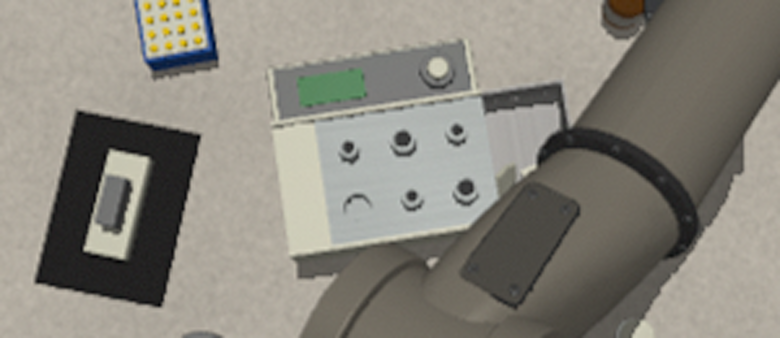

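All five sleeves stand home with their tops at about 110 mm, the scraper is centred on the mat, and the shards are in the trough. Handing in.

```bash
python3 -c "
from plant import ctrl
print(ctrl.close_job())"
```

```text
the job is handed in; nothing more can be done
None
```

I handed the job in at about 62 s: both shards are in the trough (one leaning on the near wall), all five sleeves are home, the scraper is upright on its mat and the start button was pushed fully down; the hand-in gave no verdict.

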